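# Lock the sweet things away in the combination-locked breakfast drawer

## Robot

A 7-joint arm with a two-finger parallel gripper is mounted at the origin on the work surface. World frame = base frame: x ahead of the robot, y to its left, z up, the work surface at z = 0. Lengths are in m, angles in rad, forces in N, time in s.
With the tool pointing down it reaches from about 0.4 to 0.85 m from the base axis. Payload 10.4 kg.
Tool frame: the origin (TCP) lies midway between the tips of the shut fingers; the grasp point (between the pads) lies 19 mm behind it (r.grasp_offset is the distance from the TCP to the grasp point, in m); x points along the fingers, y is the direction in which the jaws open and shut, and the axes are right-handed (so a half turn about x gives the same grasp; the last joint's range is limited). The gripper opens to 87 mm and grips with 3 to 60 N. Pads are 19 mm wide; open, the fingers measure 117 mm over their backs; the gripper's body (75 mm by 190 mm) begins 51 mm behind the grasp point.
Start: joints at [-1.259, 0.332, -0.065, 1.46, 0.022, 1.35, -0.088], TCP at [0.205, 0.59, 0.223] pointing down, gripper open.
Joint ranges: [-2.6, 2.6], [-0.5, 2.12], [-1.47, 1.34], [0.16, 2.42], [-1.27, 4.41], [0.06, 2.06], [-2.6, 2.6]. Speed limits (rad/s): [2.22, 2.22, 2.79, 2.79, 3.14, 3.14, 3.14].

## Interface

Orientations are given as a unit quaternion [x, y, z, w].
In Python, from bench import r, vision, close_job gives the robot as it stands. The module is installed in compiled form; this text tells all that it offers.
- The arm moves only by the shell command python3 -m pendant 'ROWS' [OPENING] [FORCE]. ROWS is text: rows parted by semicolons, each of 6 numbers parted by spaces: the shift along the tool's x, y, z in units of 0.25 m (1.0 is 0.25 m), then the turn, a rotation vector about the tool's x, y, z in units of 1.5 rad (1.0 is 1.5 rad). A call has 1 to 8 rows; each row is the pose to reach, as a shift and turn from the pose commanded when the call began, along the tool's axes at that moment; what a row does not reach only later rows make up. A row lasts 1/10 s, in which the tool goes at most 50 mm and 8.59 degrees, less where a joint would pass 70% of its speed; a pose out of reach is approached as far as the arm can. A call with a number of a shift or a turn outside -1 to 1 is refused whole. A call with a gripper value outside its range is refused whole. OPENING is the gripper command: -1 is shut, 1 is fully open, values between are in proportion, set as the call begins (- or left out, the last holds). The fingers move at their own pace and stop on an object; FORCE is the grip in N (left out, the last holds). Time passes only in rows, so rows that repeat a pose let the fingers close. It gives the time, the measured TCP pose, the force and the opening at its end, in the units of the state.
- r.read_state(): the state, without advancing time (a new reading comes with each control period).
- vision.camera(name): name is "side" or "top"; returns (picture, depth): 400x640x3 uint8, blue, green, red; 400x640 float32, m along the optical axis (not along the pixel's ray), 0 where there is no reading.
- vision.get_calibration(name): a dict with "camera_matrix" (3x3 intrinsics, pixels), "rvec" (rotation vector, rad) and "tvec" (3), from world to camera coordinates, as OpenCV has them. Camera axes: x right, y down, z forward; pixel columns grow to the right and rows downward; lengths in m; the calibration is good to about 2 mm. A picture is of the moment at which its call begins. get_calibration takes no time and is no camera call.
- close_job(): hands the job in, once; it reports no verdict.
The state is a dict: "time": time; "joint_positions": joint angles; "joint_vel": joint speeds; "joint_torque": joint torques, N m; "ee_pos": TCP position; "eef_rot": TCP orientation; "ft_force": force on the tool from outside, world axes, zero at the start; "torque": the same for the moment, N m; "width": finger opening in m.
Only numpy, scipy, OpenCV 4.12 (cv2) and the standard library are available. Lean on these libraries where they do the work, as an engineer would, in place of code of your own. Each camera call takes 0.05 s, during which the arm holds its last target. There are 200 camera calls.

## Task

Breakfast is over: lock the sweet things away. Set the sweets locker's dials to 2-7-4 from left to right, draw the bolt to the left and pull the drawer fully out; stand a jam crock upright on the floor of each of the two wells and stack every sugar tin that is on the table squarely on a crock, in the well, with one cork pad between crock and tin (a pad without a tin is not needed). Then push the drawer fully shut, slide the bolt home and turn at least one dial on to another number; do not tip a crock over, and leave the other breakfast things where they stand.

Things in the scene. Friction and masses are not known exactly. Their poses are not given: they have to be found in the camera images.
- locker: The sweets locker: wooden box fixed to the table, 160 mm deep (x), 264 wide (y), 114 high; on its top an aluminium lock plate with three number dials in a row and, in front of them, a steel bolt grip. Its front (own -x side, with the drawer) faces the robot; its +y side is left as seen from the robot. Origin: centre of its underside.
- drawer (a joint): Travel of the locker's one drawer in m: 0 shut, 0.115 fully out (a stop). Slides along the locker's -x, about 3 N, stays where it is left; with the bolt home it moves 4 mm at most. Front as wide as the locker, its top 104 mm above the table. Inside 232 mm wide, floor 14 mm above the table, side walls 36 mm high above the floor.
- drawer_grip (a point): The middle of the drawer's pull: an upright dark wooden fin that stands out 40 mm from the middle of the drawer front, 16 mm thick (along the locker's y), from 60 to 100 mm above the table; this point is 84 mm above the table, 21 mm out from the front, and moves with the drawer.
- well_left (a point): Centre of the floor of the drawer's left well (locker's +y side); axes as the locker's; moves with the drawer. A well is 70 mm square inside: cork floor and four L-shaped corner guides, 71 mm high, that leave 48 mm open in the middle of each side. Along y fingers find room beside a piece: the drawer's side wall is 60 mm from the well's centre.
- well_right (a point): Centre of the floor of the right well (locker's -y side), 112 mm from the left one, else the same. The drawer front (90 mm higher than this floor) is 50 mm from a well's centre towards the robot; with the drawer fully out the locker's front is 57 mm from it on the other side.
- bolt (a joint): Bolt position in m: 0 home (locked), 0.020 fully drawn (a stop), towards the locker's +y (left). About 2 N, stays where it is left. It moves more than 3 mm only while every dial is within about 10 degrees of its code number, and while drawn it holds the dials there. It goes home again only when the drawer is shut to within 4 mm.
- bolt_grip (a point): The bolt's steel grip on top of the locker, 28 mm behind its front edge: a block 14 mm thick (locker's y) by 24 mm (locker's x), its top 28 mm above the locker's top; this point is 17 mm above the locker's top. Moves with the bolt.
- dial_a (a joint): Angle of the left (locker's +y) number dial in rad, growing clockwise seen from above. 0: its nose points to the number 0, straight to the back of the locker (its +x); the numbers 0 to 9 follow clockwise 0.6283 rad (36 degrees) apart, so the number shown is angle / 0.6283. Stops at -0.12 and 5.8. About 0.07 N m, stays where it is left.
- dial_a_grip (a point): The left (locker's +y) dial's black finger bar, 12 mm thick, 36 mm long plus a nose at the pointing end with a white line along the pointing half; the bar's top is 29 mm and this point 18 mm above the locker's top, on the dial's axis. The dials are 74 mm apart. The point's x axis points along the nose.
- dial_b (a joint): Angle of the middle number dial in rad, growing clockwise seen from above. 0: its nose points to the number 0, straight to the back of the locker (its +x); the numbers 0 to 9 follow clockwise 0.6283 rad (36 degrees) apart, so the number shown is angle / 0.6283. Stops at -0.12 and 5.8. About 0.07 N m, stays where it is left.
- dial_b_grip (a point): The middle dial's black finger bar, 12 mm thick, 36 mm long plus a nose at the pointing end with a white line along the pointing half; the bar's top is 29 mm and this point 18 mm above the locker's top, on the dial's axis. The dials are 74 mm apart. The point's x axis points along the nose.
- dial_c (a joint): Angle of the right (locker's -y) number dial in rad, growing clockwise seen from above. 0: its nose points to the number 0, straight to the back of the locker (its +x); the numbers 0 to 9 follow clockwise 0.6283 rad (36 degrees) apart, so the number shown is angle / 0.6283. Stops at -0.12 and 5.8. About 0.07 N m, stays where it is left.
- dial_c_grip (a point): The right (locker's -y) dial's black finger bar, 12 mm thick, 36 mm long plus a nose at the pointing end with a white line along the pointing half; the bar's top is 29 mm and this point 18 mm above the locker's top, on the dial's axis. The dials are 74 mm apart. The point's x axis points along the nose.
- crock_a: One of two alike jam crocks: square grey-brown stoneware with a flat lid of the same, shut, 60 by 60 mm, 45 mm high, about 260 g. Origin: centre of its underside, z up.
- crock_b: One of two alike jam crocks: square grey-brown stoneware with a flat lid of the same, shut, 60 by 60 mm, 45 mm high, about 260 g. Origin: centre of its underside, z up.
- cork_a: One of two alike square cork pads, 60 by 60 mm, 10 mm thick, about 20 g. Origin: centre of its underside, z up.
- cork_b: One of two alike square cork pads, 60 by 60 mm, 10 mm thick, about 20 g. Origin: centre of its underside, z up.
- tin_a: A flat square copper-coloured sugar tin, 60 by 60 mm, 28 mm high, about 110 g; on some mornings there is one only (the other is then None). Origin: centre of its underside, z up.
- tin_b: A flat square copper-coloured sugar tin, 60 by 60 mm, 28 mm high, about 110 g; on some mornings there is one only (the other is then None). Origin: centre of its underside, z up.
- butter_bell: Not to be touched: a tall round white ceramic butter bell with a blue band and a knob, 100 mm across, 108 mm high.
- hex_jar: Not to be touched: a closed hexagonal glass jar with a brass-coloured screw lid, 80 mm across the corners, 86 mm high.
- sugar_bowl: Not to be touched: a round copper-coloured sugar bowl with a flip-top, 92 mm across, 77 mm high.
- mug: Not to be touched: a white mug, 80 mm across, 90 mm high, handle at its +y side.
- teaspoon: Not to be touched: a steel teaspoon 140 mm long, lying along its x axis; origin at about its middle.
There are look-alikes about, which are no part of the job. What is shaped like the crock_b but blue or yellow is not meant.

How it is judged:
By the outcome, as a careful person would: the job done as asked, in the order asked, and still so for the second after the job is handed in, with the robot touching nothing.
Of tin_a, tin_b only 1 to 2 are there at a start; the rules pass over those that are not, and their reading is None.
At some moment in a run one of tin_a, tin_b, cork_a, cork_b may be knocked a few centimetres aside while the robot is not near it.
It also fails if it takes over 210 s, if anything falls off the work surface, if the arm or the gripper's body presses on something with over 40 N, if the wrist force passes 120 N, or if a joint passes its speed limit or range.

## Working session

There is one attempt and no reset: what is moved stays moved. The work goes in short steps, Python scripts to look and compute and a shell command to move; the robot and the scene stay as the last step left them, time stands still between calls to the robot, and variables do not carry over. Pictures are saved under pics/ and viewed, about 12 in all and at most 16, crops included, and the job is handed in when it is done.

```bash
mkdir -p pics; cat > h.py <<'E'
import numpy as np, cv2
from bench import r, vision
from scipy.spatial.transform import Rotation as R
def cal(n):
    c=vision.get_calibration(n); K=np.array(c["camera_matrix"]); Rm=cv2.Rodrigues(np.array(c["rvec"],float))[0]; t=np.array(c["tvec"],float).ravel()
    return K,Rm,t
def ray(n,u,v,z):
    K,Rm,t=cal(n); d=Rm.T@np.linalg.inv(K)@np.array([u,v,1.]); o=-Rm.T@t
    return o+d*(z-o[2])/d[2]
def proj(n,p):
    K,Rm,t=cal(n); q=K@(Rm@np.array(p,float)+t); return q[:2]/q[2]
def cloud(n,D):
    K,Rm,t=cal(n); v,u=np.mgrid[:D.shape[0],:D.shape[1]]
    P=np.stack([(u-K[0,2])/K[0,0]*D,(v-K[1,2])/K[1,1]*D,D],-1)
    return (P-t)@Rm
E
python3 - <<'E'
from h import *
for n in("top","side"):
    I,D=vision.camera(n); cv2.imwrite(f"pics/{n}0.png",I); np.save(f"{n}0.npy",D)
    K,Rm,t=cal(n); print(n,K.round(1).tolist(),(-Rm.T@t).round(3),Rm.round(2).tolist())
print(r.read_state(), r.grasp_offset)
E
```

```text
top [[511.2, 0.0, 319.4], [0.0, 511.2, 197.7], [0.0, 0.0, 1.0]] [0.267 0.068 1.667] [[0.02, -1.0, -0.0], [-0.99, -0.02, -0.11], [0.11, 0.01, -0.99]]
side [[365.2, 0.0, 320.8], [0.0, 365.2, 200.3], [0.0, 0.0, 1.0]] [0.207 1.279 0.885] [[-0.99, -0.17, -0.02], [-0.07, 0.52, -0.85], [0.15, -0.84, -0.53]]
{'time': 0.1, 'joint_positions': array([-1.25858696,  0.33284484, -0.06472686,  1.46085192,  0.02162921,
        1.34988626, -0.08844536]), 'joint_vel': array([-0.00042066, -0.00088092, -0.00173378, -0.00245401,  0.00180911,
       -0.00048596,  0.00232222]), 'joint_torque': array([ 2.11150858e-03, -6.24543214e+01,  2.48244207e-02, -3.90716457e+01,
       -6.14827336e-02,  3.65323119e-02,  2.11083920e-05]), 'ee_pos': array([0.20525314, 0.58997427, 0.22181357]), 'eef_rot': array([ 0.11732934,  0.69727725, -0.11823876,  0.6971785 ]), 'ft_force': array([ 0.68727704, -0.13795889, -0.50932645]), 'torque': array([-0.00081375, -0.0143452 , -0.02365406]), 'width': 0.08682048591380877} 0.0187
```

View pics/top0.png

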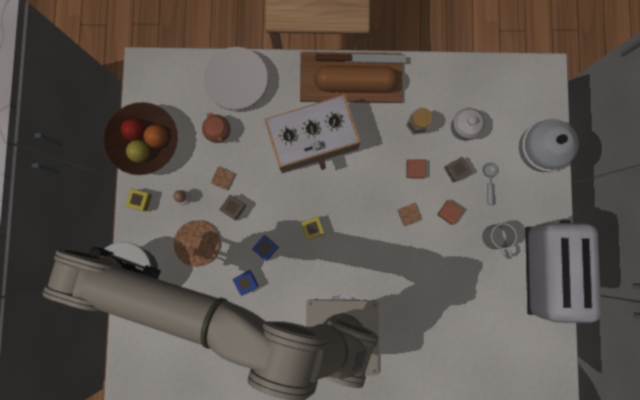

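View pics/side0.png

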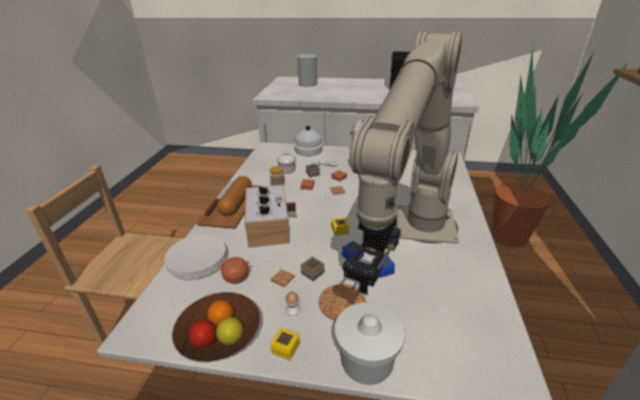

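The top view shows the locker at about (313,133), with its front facing down the image.
- **Crock candidates:** grey-brown at (233,207) and (459,169). The blue ones (264,247) and (245,283) and the yellow ones (138,200) and (312,228) are look-alikes.
- **Cork pads:** (223,178) and (410,214). The round trivet at (198,243) is not a pad.
- **Tins:** (417,169) and (451,212). The sugar bowl at (215,128) is not a tin.

Next is one close crop to check the choice.

```bash
python3 - <<'E'
from h import *
I=cv2.imread("pics/top0.png")
def c(x,y,w,h,s): return cv2.resize(I[y:y+h,x:x+w],None,fx=s,fy=s,interpolation=cv2.INTER_CUBIC)
a=c(255,85,114,95,5)   #570x475
b=np.vstack([c(200,160,76,50,3),c(398,152,76,75,3)]) #228x375
b=cv2.copyMakeBorder(b,0,475-b.shape[0],0,0,cv2.BORDER_CONSTANT)
cv2.imwrite("pics/crop1.png",cv2.convertScaleAbs(np.hstack([a,b]),alpha=1.5))
D=np.load("top0.npy"); P=cloud("top",D)
for n,u,v in [("crock",233,207),("crock",459,169),("cork",223,178),("cork",410,214),("tin",417,169),("tin",451,212),("table",340,205),("locker",300,150)]:
    print(n,P[v-1:v+2,u-1:u+2].reshape(-1,3).mean(0).round(4),I[v,u])
E
```

```text
crock [0.4046 0.3518 0.0446] [49 56 64]
crock [ 0.5383 -0.3695  0.0436] [50 56 64]
cork [0.5022 0.3937 0.0103] [ 61  79 107]
cork [ 0.3935 -0.2175  0.0118] [ 63  81 109]
tin [ 0.5386 -0.2375  0.0294] [ 56  70 110]
tin [ 0.4009 -0.3465  0.0271] [ 55  69 110]
table [0.4028 0.0159 0.1868] [122 126 130]
locker [0.5781 0.1387 0.1153] [129 124 128]
```

View pics/crop1.png

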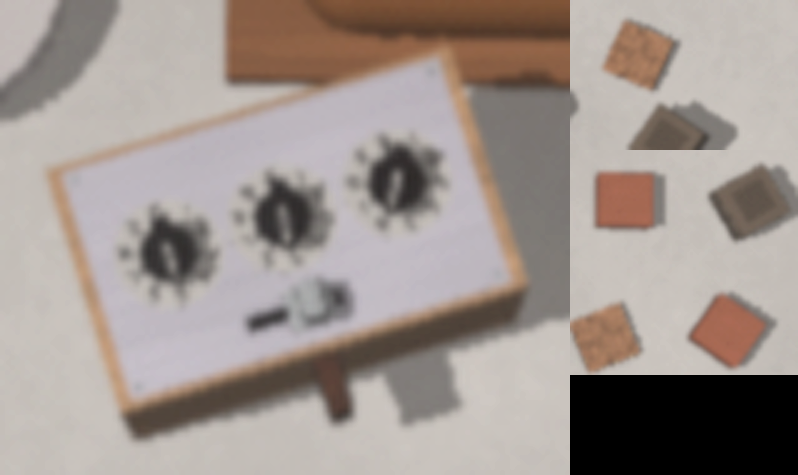

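```bash
cat >> h.py <<'E'
def locate(P,I,near,h,rad=0.06,tol=0.008):
    """piece with top at height h near (x,y): minAreaRect of its top points"""
    m=(np.hypot(P[...,0]-near[0],P[...,1]-near[1])<rad)&(abs(P[...,2]-h)<tol)
    n,l,st,_=cv2.connectedComponentsWithStats(m.astype(np.uint8))
    k=1+st[1:,4].argmax(); q=P[l==k][:,:2]
    (c,s,a)=cv2.minAreaRect((q*1000).astype(np.float32))
    a=a%90; return np.array(c)/1000,np.array(s),a-90 if a>45 else a
def plan(p,psi):
    """rows for TCP to p with jaw axis at psi deg (tool down), mod 180 nearest"""
    s=r.read_state(); M=R.from_quat(s["eef_rot"]); d=M.inv().apply(np.array(p)-s["ee_pos"])/0.25
    y=M.apply([0,1,0]); p0=np.degrees(np.arctan2(y[1],y[0])); dp=(psi-p0+90)%180-90
    T=R.from_matrix(np.array([[0,0,-1],[np.cos(np.radians(p0+dp)),np.sin(np.radians(p0+dp)),0],[np.sin(np.radians(p0+dp)),-np.cos(np.radians(p0+dp)),0]]).T)
    w=(M.inv()*T).as_rotvec()/1.5
    print("shift",d.round(3),"turn",w.round(3),"| psi now %.1f dpsi %.1f j7 %.2f t %.1f"%(p0,dp,s["joint_positions"][6],s["time"]))
E
python3 - <<'E'
from h import *
I=cv2.imread("pics/top0.png"); D=np.load("top0.npy"); P=cloud("top",D)
for n,x,y,h in [("crock",.405,.352,.045),("crock",.538,-.37,.045),("tin",.539,-.237,.028),("tin",.401,-.3465,.028)]:
    c,s,a=locate(P,I,(x,y),h); print(n,c.round(4),s.round(1),round(a,1))
hsv=cv2.cvtColor(I,cv2.COLOR_BGR2HSV)
for u,v in((223,178),(410,214),(417,169)): print(hsv[v-1:v+2,u-1:u+2].reshape(-1,3).mean(0),hsv[v,u-20])
m=((abs(P[...,2]-.115)<.008)&(P[...,0]>.4)&(abs(P[...,1]-.09)<.25)).astype(np.uint8)
n,l,st,_=cv2.connectedComponentsWithStats(m); k=1+st[1:,4].argmax(); q=P[l==k]
print("locker",cv2.minAreaRect((q[:,:2]*1000).astype(np.float32)),q[:,2].mean())
m=((P[...,2]>.130)&(P[...,2]<.16)&(P[...,0]>.45)&(abs(P[...,1]-.09)<.18)).astype(np.uint8)
n,l,st,ce=cv2.connectedComponentsWithStats(m)
for k in range(1,n):
    if st[k,4]>8:
        q=P[l==k]; print(ce[k].round(1),st[k],np.median(q,0).round(4),cv2.minAreaRect((q[:,:2]*1000).astype(np.float32)))
E
```

```text
crock [0.4064 0.3555] [60.2 59. ] -32.6
crock [ 0.5409 -0.3683] [59.7 62.3] 30.8
tin [ 0.5428 -0.235 ] [60. 61.] 0.3
tin [ 0.4027 -0.3452] [60.4 61.3] -35.9
[ 11.77777778 110.33333333 105.66666667] [ 19  16 130]
[ 11.77777778 107.11111111 107.55555556] [ 17  14 130]
[  8.         126.44444444 109.88888889] [ 13  14 131]
locker ((641.8728637695312, 103.19358825683594), (162.90164184570312, 264.00897216796875), 18.34588050842285) 0.11498240756443474
[334.1 119.5] [332 113   6  14  53] [0.6688 0.0357 0.1428] ((669.614501953125, 35.34537124633789), (11.69399642944336, 41.09835433959961), 80.00762939453125)
[311.1 126.9] [309 121   5  13  50] [0.6452 0.1053 0.1431] ((645.4267578125, 104.89937591552734), (38.486854553222656, 11.645307540893555), 9.121230125427246)
[288.  133.8] [285 128   7  14  52] [0.6218 0.1749 0.1428] ((622.1705932617188, 174.66470336914062), (39.8018913269043, 11.717965126037598), 16.89759635925293)
[316.7 144.1] [314 140   6   9  36] [0.5913 0.0864 0.1408] ((592.3690795898438, 86.98210906982422), (23.435026168823242, 13.710760116577148), 19.291540145874023)
```

```bash
python3 - <<'E'
from h import *
I=cv2.imread("pics/top0.png").astype(np.float32).sum(2)
for n,c,a in [("a",(.6222,.1747),16.9),("b",(.6454,.1049),9.1),("c",(.6696,.0353),-10)]:
    d=np.array([np.cos(np.radians(a)),np.sin(np.radians(a))]); o=[]
    for s in np.arange(-24,25,4)/1000:
        u,v=proj("top",[*(np.array(c)+s*d),.143]); o.append(float(cv2.getRectSubPix(I,(1,1),(float(u),float(v)))[0,0]))
    print(n,np.round(o))
plan([.6222,.1747,.20],-73)
plan([.6222,.1747,.20],107)
E
```

```text
a [216. 181. 194. 235. 218. 214. 210. 136. 107. 110. 151. 245. 297.]
b [227. 205. 236. 206. 197. 203. 203. 151. 103. 109. 147. 245. 343.]
c [212. 204. 215. 209. 222. 245. 204. 120.  97. 108. 176. 295. 352.]
shift [ 0.089 -1.021  2.121] turn [-0.421 -0.     0.001] | psi now 70.8 dpsi 36.2 j7 -0.09 t 0.1
shift [ 0.089 -1.021  2.121] turn [-0.421 -0.     0.001] | psi now 70.8 dpsi 36.2 j7 -0.09 t 0.1
```

```bash
python3 -m pendant '0 -.48 1 .8 0 0;0 -.48 1 .8 0 0;0 -.48 1 .8 0 0;0 -.48 1 .8 0 0;0 -.48 1 .8 0 0;0 -.48 1 .8 0 0;0 -.48 1 .8 0 0;0 -.48 1 .8 0 0' -.2 30; python3 -c "
from h import *
plan([.6245,.1754,.19],-73)"
```

```text
time: 0.9
ee_pos: [0.4028, 0.3937, 0.2223]
eef_rot: [0.493, 0.507, -0.493, 0.507]
ft_force: [-0.0, 1.0, -0.5]
width: 0.0368
shift [0.129 0.862 0.897] turn [0.868 0.    0.   ] | psi now 1.6 dpsi -74.6 j7 -0.79 t 0.9
```

```bash
python3 -m pendant '.13 .862 .897 .868 0 0;.13 .862 .897 .868 0 0;.13 .862 .897 .868 0 0;.13 .862 .897 .868 0 0;.13 .862 .897 .868 0 0;.13 .862 .897 .868 0 0;.13 .862 .897 .868 0 0;.13 .862 .897 .868 0 0' ; python3 -c "
from h import *
plan([.6245,.1754,.118],-73)"
```

```text
time: 1.7
ee_pos: [0.6268, 0.1747, 0.189]
eef_rot: [-0.693, -0.138, 0.694, -0.14]
ft_force: [-0.5, 0.1, -0.2]
width: 0.0348
shift [ 0.284 -0.007  0.007] turn [ 0.066  0.001 -0.001] | psi now -67.3 dpsi -5.7 j7 -1.36 t 1.7
```

```bash
python3 -m pendant '.15 -.007 .007 .066 0 0;.26 -.007 .007 .066 0 0;.26 -.007 .007 .066 0 0;.26 -.007 .007 .066 0 0'; python3 -m pendant '0 0 0 0 0 0;0 0 0 0 0 0;0 0 0 0 0 0;0 0 0 0 0 0;0 0 0 0 0 0' -1 30; python3 -c "
from h import *
plan([.6245,.1754,.124],36.6)"
```

```text
time: 2.1
ee_pos: [0.6229, 0.1794, 0.1246]
eef_rot: [-0.698, -0.108, 0.699, -0.109]
ft_force: [0.4, -0.8, 0.0]
width: 0.0349
time: 2.6
ee_pos: [0.6241, 0.1769, 0.1253]
eef_rot: [0.699, 0.107, -0.698, 0.109]
ft_force: [3.1, -5.8, -0.6]
width: 0.0118
shift [0.005 0.006 0.   ] turn [ 0.825 -0.002 -0.001] | psi now -72.5 dpsi -70.9 j7 -1.43 t 2.6
```

```bash
python3 -m pendant '0 .011 0 -.1 0 0;0 .011 0 -.2 0 0;0 .011 0 -.3 0 0;0 .011 0 -.4 0 0;0 .011 0 -.5 0 0;0 .011 0 -.6 0 0;0 .011 0 -.7 0 0;0 .011 0 -.8 0 0'; python3 -m pendant '0 0 0 -.1 0 0;0 0 0 -.2 0 0;0 0 0 -.3 0 0;0 0 0 -.4 0 0;0 0 0 -.47 0 0;0 0 0 -.47 0 0;0 0 0 -.47 0 0'; python3 -c "
from h import *
plan([.6245,.1754,.124],36.6);print(r.read_state()['torque'])"
```

```text
time: 3.4
ee_pos: [0.6236, 0.1773, 0.1253]
eef_rot: [0.514, 0.486, -0.514, 0.485]
ft_force: [-2.7, 1.1, 1.6]
width: 0.0121
time: 4.1
ee_pos: [0.6232, 0.1772, 0.1253]
eef_rot: [0.317, 0.633, -0.317, 0.632]
ft_force: [-6.1, 0.3, 3.9]
width: 0.0121
shift [ 0.005 -0.     0.009] turn [ 0.002 -0.001  0.001] | psi now 36.8 dpsi -0.2 j7 0.36 t 4.1
[0.03180855 1.17104828 0.07936054]
```

```bash
python3 -m pendant '0 0 0 0 0 0;0 0 0 0 0 0;-.12 0 0 0 0 0;-.24 0 0 0 0 0;-.24 0 0 0 0 0' -.2; python3 -m pendant '0 -.093 .282 -.1 0 0;0 -.093 .282 -.2 0 0;0 -.093 .282 -.3 0 0;0 -.093 .282 -.4 0 0;0 -.093 .282 -.5 0 0;0 -.093 .282 -.6 0 0;0 -.093 .282 -.72 0 0;0 -.093 .282 -.72 0 0';python3 -m pendant '0 0 0 0 0 0;0 0 0 0 0 0'; python3 -c "
from h import *
plan([.647,.1067,.124],99.1)"
```

```text
time: 4.6
ee_pos: [0.6263, 0.1772, 0.1897]
eef_rot: [0.319, 0.63, -0.315, 0.634]
ft_force: [0.0, -0.8, -0.0]
width: 0.0339
time: 5.4
ee_pos: [0.6477, 0.1061, 0.1846]
eef_rot: [-0.055, 0.705, 0.055, 0.705]
ft_force: [-0.3, 0.5, 0.0]
width: 0.0345
time: 5.6
ee_pos: [0.6476, 0.1063, 0.1847]
eef_rot: [-0.053, 0.705, 0.053, 0.705]
ft_force: [0.5, 0.5, -0.2]
width: 0.0345
shift [ 0.243  0.002 -0.002] turn [-0.006 -0.     0.   ] | psi now 98.6 dpsi 0.5 j7 1.50 t 5.6
```

```bash
python3 -m pendant '.12 .002 -.002 0 0 0;.243 .002 -.002 0 0 0;.243 .002 -.002 0 0 0;.243 .002 -.002 0 0 0'; python3 -m pendant '0 0 0 0 0 0;0 0 0 0 0 0;0 0 0 0 0 0;0 0 0 0 0 0;0 0 0 0 0 0' -1; python3 -m pendant '0 0 0 .1 0 0;0 0 0 .2 0 0;0 0 0 .3 0 0;0 0 0 .4 0 0;0 0 0 .5 0 0;0 0 0 .6 0 0;0 0 0 .7 0 0;0 0 0 .72 0 0'; python3 -m pendant '0 0 0 0 0 0;0 0 0 0 0 0'; python3 -c "
from h import *
plan([.647,.1067,.124],36.6)"
```

```text
time: 6.0
ee_pos: [0.6469, 0.1068, 0.1242]
eef_rot: [-0.053, 0.705, 0.053, 0.705]
ft_force: [0.4, -0.4, -0.7]
width: 0.0345
time: 6.5
ee_pos: [0.6472, 0.1065, 0.1246]
eef_rot: [-0.053, 0.705, 0.053, 0.705]
ft_force: [-0.2, -1.0, 0.7]
width: 0.0116
time: 7.3
ee_pos: [0.6471, 0.1062, 0.1246]
eef_rot: [0.318, 0.631, -0.318, 0.632]
ft_force: [-0.9, -4.1, 4.0]
width: 0.0119
time: 7.5
ee_pos: [0.6471, 0.1063, 0.1246]
eef_rot: [0.316, 0.633, -0.316, 0.633]
ft_force: [-1.6, -3.5, 5.6]
width: 0.012
shift [ 0.002  0.001 -0.002] turn [0.004 0.    0.   ] | psi now 36.9 dpsi -0.3 j7 0.49 t 7.5
```

```bash
python3 -m pendant '0 0 0 0 0 0;0 0 0 0 0 0;-.12 0 0 0 0 0;-.24 0 0 0 0 0;-.24 0 0 0 0 0' -.2; python3 -m pendant '0 -.093 .282 .1 0 0;0 -.093 .282 .2 0 0;0 -.093 .282 .3 0 0;0 -.093 .282 .4 0 0;0 -.093 .282 .5 0 0;0 -.093 .282 .6 0 0;0 -.093 .282 .7 0 0;0 -.093 .282 .8 0 0';python3 -m pendant '0 0 0 .1 0 0;0 0 0 .2 0 0;0 0 0 .3 0 0;0 0 0 .4 0 0;0 0 0 .5 0 0;0 0 0 .6 0 0;0 0 0 .7 0 0;0 0 0 .79 0 0';python3 -m pendant '0 0 0 0 0 0;0 0 0 0 0 0'; python3 -c "
from h import *
plan([.671,.0365,.124],-100)"
```

```text
time: 8.0
ee_pos: [0.649, 0.1078, 0.1887]
eef_rot: [0.318, 0.631, -0.314, 0.634]
ft_force: [0.4, 0.3, -0.1]
width: 0.0339
time: 8.8
ee_pos: [0.6705, 0.0371, 0.1835]
eef_rot: [-0.619, -0.342, 0.619, -0.341]
ft_force: [-0.2, 0.0, 0.4]
width: 0.0346
time: 9.6
ee_pos: [0.6705, 0.0371, 0.1835]
eef_rot: [-0.704, 0.062, 0.705, 0.063]
ft_force: [0.5, 0.1, 0.5]
width: 0.0348
time: 9.8
ee_pos: [0.6705, 0.0369, 0.1837]
eef_rot: [-0.704, 0.059, 0.705, 0.059]
ft_force: [0.3, -0.8, -0.0]
width: 0.035
shift [ 0.239  0.001 -0.002] turn [0.005 0.    0.   ] | psi now -99.6 dpsi -0.4 j7 -1.63 t 9.8
```

```bash
python3 -m pendant '.12 .001 -.002 0 0 0;.239 .001 -.002 0 0 0;.239 .001 -.002 0 0 0;.239 .001 -.002 0 0 0'; python3 -m pendant '0 0 0 0 0 0;0 0 0 0 0 0;0 0 0 0 0 0;0 0 0 0 0 0;0 0 0 0 0 0' -1; python3 -m pendant '0 0 0 -.1 0 0;0 0 0 -.2 0 0;0 0 0 -.3 0 0;0 0 0 -.4 0 0;0 0 0 -.5 0 0;0 0 0 -.6 0 0;0 0 0 -.7 0 0;0 0 0 -.75 0 0'; python3 -m pendant '0 0 0 0 0 0;0 0 0 0 0 0'; python3 -c "
from h import *
plan([.671,.0365,.124],-35.4)"; python3 -m pendant '0 0 0 0 0 0;0 0 0 0 0 0;-.12 0 0 0 0 0;-.24 0 0 0 0 0;-.24 0 0 0 0 0' -.2;python3 -m pendant '0 -.375 .018 .1 0 0;0 -.375 .018 .2 0 0;0 -.375 .018 .3 0 0;0 -.375 .018 .419 0 0;0 -.375 .018 .419 0 0;0 -.375 .018 .419 0 0;0 -.375 .018 .419 0 0'; python3 -c "
from h import *
plan([.592,.0875,.121],-71.4)"
```

```text
time: 10.2
ee_pos: [0.6707, 0.0362, 0.1246]
eef_rot: [-0.704, 0.06, 0.705, 0.06]
ft_force: [0.4, 0.6, 0.1]
width: 0.0348
time: 10.7
ee_pos: [0.6714, 0.036, 0.1253]
eef_rot: [0.705, -0.061, -0.704, -0.061]
ft_force: [-2.1, -0.1, 3.7]
width: 0.0118
time: 11.5
ee_pos: [0.6709, 0.037, 0.1252]
eef_rot: [0.628, 0.327, -0.627, 0.326]
ft_force: [-3.8, 2.6, 5.6]
width: 0.0119
time: 11.7
ee_pos: [0.671, 0.037, 0.1252]
eef_rot: [0.629, 0.325, -0.628, 0.324]
ft_force: [-4.0, 1.9, 6.1]
width: 0.0118
shift [0.005 0.001 0.002] turn [ 0.    -0.001  0.001] | psi now -35.4 dpsi -0.0 j7 -0.58 t 11.7
time: 12.2
ee_pos: [0.6732, 0.0356, 0.189]
eef_rot: [0.631, 0.323, -0.626, 0.325]
ft_force: [0.6, 0.3, 0.5]
width: 0.0339
time: 12.9
ee_pos: [0.5921, 0.0865, 0.1843]
eef_rot: [-0.698, -0.115, 0.698, -0.115]
ft_force: [-0.1, 0.3, 0.6]
width: 0.0345
shift [ 0.253 -0.004 -0.001] turn [ 0.002  0.    -0.   ] | psi now -71.3 dpsi -0.1 j7 -1.32 t 12.9
```

```bash
python3 -m pendant '.12 -.004 0 0 0 0;.253 -.004 0 0 0 0;.253 -.004 0 0 0 0;.253 -.004 0 0 0 0'; python3 -m pendant '0 0 0 0 0 0;0 0 0 0 0 0;0 0 0 0 0 0;0 0 0 0 0 0' -1; python3 -m pendant '0 -.02 0 0 0 0;0 -.04 0 0 0 0;0 -.06 0 0 0 0;0 -.075 0 0 0 0;0 -.085 0 0 0 0;0 -.085 0 0 0 0;0 -.085 0 0 0 0'; python3 -c "
from h import *
plan([.592,.0875,.121],-71.4)"
```

```text
time: 13.3
ee_pos: [0.5918, 0.0873, 0.1217]
eef_rot: [-0.698, -0.114, 0.698, -0.115]
ft_force: [0.3, 0.1, 1.0]
width: 0.0351
time: 13.7
ee_pos: [0.5921, 0.0882, 0.1222]
eef_rot: [0.698, 0.115, -0.697, 0.114]
ft_force: [-1.5, 1.3, 3.7]
width: 0.014
time: 14.4
ee_pos: [0.5858, 0.1071, 0.1222]
eef_rot: [0.699, 0.114, -0.697, 0.114]
ft_force: [1.6, -3.8, 5.5]
width: 0.014
shift [0.005 0.082 0.001] turn [-0.001 -0.001 -0.001] | psi now -71.5 dpsi 0.1 j7 -1.34 t 14.4
```

```bash
python3 -m pendant '0 0 0 0 0 0;0 0 0 0 0 0;-.12 0 0 0 0 0;-.24 0 0 0 0 0;-.24 0 0 0 0 0;-.24 0 0 0 0 0;-.24 0 0 0 0 0' -.2; python3 -c "
from h import *
P=cloud('top',np.load('top0.npy'))
q=P[155:172,314:332].reshape(-1,3); q=q[(q[:,2]>.085)&(q[:,2]<.105)]
ex=np.array([.9475,.3198]);ey=np.array([-.3198,.9475]);d=q[:,:2]-[.641,.1045]
lx,ly=d@ex,d@ey; print(np.c_[lx,ly,q[:,2]].round(4)[lx<-.085].tolist())
plan([.5377,.0696,.185],-71.3)"
```

```text
time: 15.1
ee_pos: [0.5842, 0.1081, 0.1801]
eef_rot: [-0.697, -0.114, 0.698, -0.114]
ft_force: [0.4, 0.7, 0.2]
width: 0.0346
[[-0.086, -0.0035, 0.0967], [-0.0882, -0.0061, 0.1039], [-0.0857, 0.0062, 0.0941], [-0.0879, 0.0036, 0.1015], [-0.089, 0.0007, 0.1021], [-0.0896, -0.0023, 0.1005], [-0.0909, -0.0052, 0.1025], [-0.0909, -0.0085, 0.0967], [-0.0883, 0.0071, 0.0919], [-0.0912, 0.0047, 0.1033], [-0.091, 0.0014, 0.0965], [-0.092, -0.0016, 0.097], [-0.0928, -0.0046, 0.0962], [-0.0946, -0.0073, 0.1009], [-0.0935, 0.0054, 0.0992], [-0.094, 0.0023, 0.0967], [-0.0957, -0.0004, 0.1011], [-0.0968, -0.0033, 0.1017], [-0.0962, 0.0063, 0.0976], [-0.0974, 0.0034, 0.0986], [-0.1001, -0.0022, 0.1038], [-0.1008, -0.0053, 0.1018], [-0.1014, -0.0084, 0.0998], [-0.0989, 0.0072, 0.0957], [-0.1014, 0.0047, 0.105], [-0.1017, 0.0015, 0.1011], [-0.1029, -0.0013, 0.1025], [-0.1034, -0.0044, 0.1], [-0.1042, -0.0074, 0.0991], [-0.1033, 0.0053, 0.0981], [-0.1051, 0.0026, 0.1035], [-0.1054, -0.0005, 0.0995], [-0.1064, -0.0035, 0.0997], [-0.1075, -0.0064, 0.1008], [-0.1073, 0.0066, 0.1041], [-0.1072, 0.0033, 0.098], [-0.1077, 0.0002, 0.0955], [-0.1089, -0.0027, 0.0965], [-0.1101, -0.0056, 0.0982], [-0.1107, -0.0087, 0.0961], [-0.1086, 0.007, 0.094], [-0.1099, 0.0041, 0.0959], [-0.1123, 0.0017, 0.105], [-0.1127, -0.0015, 0.1016], [-0.1128, -0.0047, 0.0963], [-0.1137, -0.0077, 0.0959], [-0.1134, 0.0053, 0.099], [-0.1151, 0.0026, 0.1037], [-0.1154, -0.0006, 0.0998], [-0.1156, -0.0038, 0.0953], [-0.1162, -0.0069, 0.0928], [-0.116, 0.0061, 0.0966], [-0.1171, 0.0032, 0.0976], [-0.1189, 0.0005, 0.1032], [-0.1178, -0.0032, 0.0898], [-0.1185, -0.0062, 0.0882]]
shift [-0.019  0.087  0.226] turn [-0.001  0.001  0.   ] | psi now -71.4 dpsi 0.1 j7 -1.37 t 15.1
```

```bash
python3 -m pendant '-.02 .087 .226 0 0 0;-.02 .087 .226 0 0 0;.15 .087 .226 0 0 0;.3 .087 .226 0 0 0;.42 .087 .226 0 0 0;.42 .087 .226 0 0 0;.42 .087 .226 0 0 0'; python3 -m pendant '0 0 0 0 0 0;0 0 0 0 0 0;0 0 0 0 0 0;0 0 0 0 0 0' -1; python3 -m pendant '0 0 .06 0 0 0;0 0 .12 0 0 0;0 0 .18 0 0 0;0 0 .24 0 0 0;0 0 .3 0 0 0;0 0 .36 0 0 0;0 0 .42 0 0 0;0 0 .45 0 0 0';python3 -m pendant '0 0 .01 0 0 0;0 0 .02 0 0 0;0 0 .02 0 0 0;0 0 .02 0 0 0'
```

```text
time: 15.8
ee_pos: [0.5381, 0.0691, 0.0764]
eef_rot: [-0.697, -0.114, 0.698, -0.114]
ft_force: [0.0, -0.3, 0.7]
width: 0.0349
time: 16.2
ee_pos: [0.5387, 0.0703, 0.0773]
eef_rot: [0.698, 0.115, -0.697, 0.114]
ft_force: [-2.5, 2.5, 6.4]
width: 0.0159
time: 17.0
ee_pos: [0.4317, 0.0346, 0.0773]
eef_rot: [0.699, 0.115, -0.697, 0.113]
ft_force: [-0.3, 6.5, 3.3]
width: 0.0155
time: 17.4
ee_pos: [0.4295, 0.0339, 0.0773]
eef_rot: [0.7, 0.115, -0.695, 0.114]
ft_force: [10.6, 8.8, -9.9]
width: 0.0159
```

```bash
python3 -c "
from h import *
s=r.read_state();d=s['ee_pos'][:2]-[.641,.1045]
print(d@[.9475,.3198],d@[-.3198,.9475],s['ft_force'])
plan(s['ee_pos'],-71.3)"
```

```text
-0.22295362356926618 0.0007027438735004669 [10.57860618  8.84863973 -9.88185116]
shift [0. 0. 0.] turn [-0.001 -0.005  0.001] | psi now -71.4 dpsi 0.1 j7 -1.40 t 17.4
```

```bash
python3 -m pendant '0 0 0 0 0 0;0 0 0 0 0 0;-.12 0 0 0 0 0;-.24 0 0 0 0 0;-.36 0 0 0 0 0;-.42 0 0 0 0 0;-.42 0 0 0 0 0' -.2; python3 -c "
from h import *
plan([.4054,.357,.18],-32.6)"
```

```text
time: 18.1
ee_pos: [0.428, 0.0317, 0.1833]
eef_rot: [0.699, 0.114, -0.697, 0.114]
ft_force: [-0.2, -0.3, 0.2]
width: 0.0347
shift [ 0.015 -1.262 -0.328] turn [-0.452 -0.002 -0.   ] | psi now -71.4 dpsi 38.8 j7 -1.49 t 18.1
```

```bash
python3 -m pendant '0 -1 -.26 -.452 0 0;0 -1 -.26 -.452 0 0;0 -1 -.26 -.452 0 0;0 -1 -.26 -.452 0 0;0 -1 -.26 -.452 0 0;0 -1 -.26 -.452 0 0;0 -1 -.26 -.452 0 0' 1; python3 -c "
from h import *
plan([.4054,.357,.18],-32.6)
for n in('top','side'):
    I,D=vision.camera(n); cv2.imwrite(f'pics/{n}1.png',I); np.save(f'{n}1.npy',D)
"
```

```text
time: 18.8
ee_pos: [0.408, 0.2904, 0.1798]
eef_rot: [-0.619, -0.34, 0.621, -0.341]
ft_force: [0.5, -1.0, -0.4]
width: 0.082
shift [-0.001 -0.152 -0.219] turn [0.002 0.002 0.   ] | psi now -32.4 dpsi -0.2 j7 -1.25 t 18.8
```

```bash
cat > wells.py <<'E'
from h import *
import sys
C=np.array([.641,.1045]); EX=np.array([.9475,.3198]); EY=np.array([-.3198,.9475])
def W(lx,ly): return C+lx*EX+ly*EY
if __name__=="__main__":
    k=sys.argv[1]; P=cloud("top",np.load(f"top{k}.npy")); I=cv2.imread(f"pics/top{k}.png")
    d=P[...,:2]-C; lx,ly=d@EX,d@EY
    m=(abs(P[...,2]-.085)<.008)&(lx>-.187)&(lx<-.085)&(abs(ly)<.12)
    for s in(1,-1):
        q=m&(s*ly>0); print("guides",s,q.sum(),[(a[q].min().round(4),a[q].max().round(4)) for a in(lx,ly)])
    m=(abs(P[...,2]-.104)<.006)&(lx<-.17)&(lx>-.23)&(abs(ly)<.15)
    print("front",lx[m].min().round(4),lx[m].max().round(4),ly[m].min().round(4),ly[m].max().round(4))
    c=cv2.resize(I[85:235,190:480],None,fx=2.7,fy=2.7,interpolation=cv2.INTER_CUBIC)
    cv2.imwrite(f"pics/crop_w{k}.png",cv2.convertScaleAbs(c,alpha=1.5))
E
python3 wells.py 1
```

```text
guides 1 53 [(np.float64(-0.1756), np.float64(-0.0967)), (np.float64(0.0165), np.float64(0.0939))]
guides -1 55 [(np.float64(-0.1762), np.float64(-0.0964)), (np.float64(-0.0954), np.float64(-0.0176))]
front -0.2291 -0.1814 -0.1234 0.1217
```

View pics/crop_w1.png

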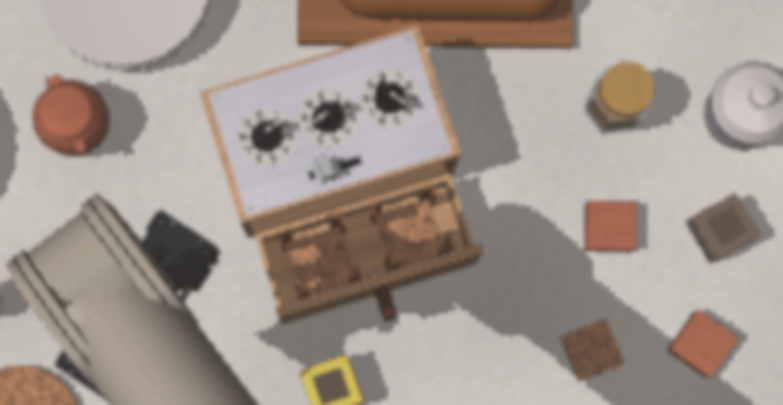

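```bash
python3 -m pendant '0 -.152 -.219 0 0 0;0 -.152 -.219 0 0 0;0 -.152 -.219 0 0 0;0 -.152 -.219 0 0 0'; python3 -c "
from wells import *
plan([.4054,.357,.014],-32.6)
print(W(-.1368,.056),W(-.1368,-.056))"
```

```text
time: 19.3
ee_pos: [0.407, 0.3543, 0.1811]
eef_rot: [-0.62, -0.339, 0.621, -0.339]
ft_force: [0.7, -0.3, -0.9]
width: 0.0871
shift [ 0.668 -0.011 -0.006] turn [-0.001  0.001 -0.   ] | psi now -32.7 dpsi 0.1 j7 -1.33 t 19.3
[0.4934732  0.11381136] [0.5292908  0.00769136]
```

```bash
python3 -m pendant '.15 -.011 -.006 0 0 0;.3 -.011 -.006 0 0 0;.45 -.011 -.006 0 0 0;.57 -.011 -.006 0 0 0;.62 -.011 -.006 0 0 0;.666 -.011 -.006 0 0 0;.666 -.011 -.006 0 0 0'; python3 -m pendant '0 0 0 0 0 0;0 0 0 0 0 0;0 0 0 0 0 0;0 0 0 0 0 0' -1 35;python3 -m pendant '-.1 0 0 0 0 0;-.25 0 0 0 0 0;-.4 0 0 0 0 0;-.55 0 0 0 0 0;-.7 0 0 0 0 0;-.7 0 0 0 0 0'; python3 -c "
from h import *
plan([.4935,.1138,.19],-71.3)"
```

```text
time: 20.0
ee_pos: [0.4051, 0.358, 0.0146]
eef_rot: [-0.62, -0.339, 0.621, -0.34]
ft_force: [0.2, 0.3, 1.1]
width: 0.0873
time: 20.4
ee_pos: [0.4051, 0.3592, 0.0154]
eef_rot: [0.621, 0.34, -0.62, 0.34]
ft_force: [-0.2, -1.1, 0.2]
width: 0.0633
time: 21.0
ee_pos: [0.4067, 0.3605, 0.1951]
eef_rot: [0.623, 0.341, -0.617, 0.339]
ft_force: [0.7, 0.5, -3.1]
width: 0.0597
shift [0.016 0.824 0.645] turn [ 0.45  -0.005  0.001] | psi now -32.6 dpsi -38.7 j7 -1.33 t 21.0
```

```bash
python3 -m pendant '0 .824 .645 .45 0 0;0 .824 .645 .45 0 0;0 .824 .645 .45 0 0;0 .824 .645 .45 0 0;0 .824 .645 .45 0 0;0 .824 .645 .45 0 0;0 .824 .645 .45 0 0;0 .824 .645 .45 0 0';python3 -m pendant '0 0 0 0 0 0;0 0 0 0 0 0'; python3 -c "
from h import *
plan([.4935,.1138,.0285],-71.3)"
```

```text
time: 21.8
ee_pos: [0.491, 0.113, 0.1892]
eef_rot: [-0.697, -0.116, 0.698, -0.116]
ft_force: [0.5, 1.1, -4.1]
width: 0.0595
time: 22.0
ee_pos: [0.4912, 0.1134, 0.1895]
eef_rot: [-0.697, -0.116, 0.698, -0.116]
ft_force: [-0.8, 0.0, -1.5]
width: 0.0598
shift [ 0.644  0.002 -0.009] turn [0.002 0.    0.   ] | psi now -71.1 dpsi -0.2 j7 -1.51 t 22.0
```

```bash
python3 -m pendant '.1 .002 -.009 .002 0 0;.2 .002 -.009 .002 0 0;.3 .002 -.009 .002 0 0;.38 .002 -.009 .002 0 0;.42 .002 -.009 .002 0 0;.46 .002 -.009 .002 0 0;.5 .002 -.009 .002 0 0;.5 .002 -.009 .002 0 0'; python3 -c "
from h import *
plan([.4935,.1138,.0285],-71.3)"
```

```text
time: 22.8
ee_pos: [0.4935, 0.1123, 0.064]
eef_rot: [-0.697, -0.114, 0.698, -0.114]
ft_force: [0.0, 0.4, -2.3]
width: 0.0596
shift [ 0.142 -0.006 -0.002] turn [-0.001  0.001 -0.   ] | psi now -71.4 dpsi 0.1 j7 -1.43 t 22.8
```

```bash
python3 -m pendant '.04 -.004 -.002 0 0 0;.08 -.004 -.002 0 0 0;.12 -.004 -.002 0 0 0;.138 -.004 -.002 0 0 0;.138 -.004 -.002 0 0 0'; python3 -m pendant '0 0 0 0 0 0;0 0 0 0 0 0;0 0 0 0 0 0' .68;python3 -m pendant '-.1 0 0 0 0 0;-.25 0 0 0 0 0;-.4 0 0 0 0 0;-.55 0 0 0 0 0;-.65 0 0 0 0 0;-.65 0 0 0 0 0'; python3 -c "
from h import *
plan([.54,-.367,.19],-59)
plan([.54,-.367,.19],31)"
```

```text
time: 23.3
ee_pos: [0.4992, 0.1152, 0.0341]
eef_rot: [0.701, 0.115, -0.694, 0.114]
ft_force: [0.1, 3.4, 33.5]
width: 0.0598
time: 23.6
ee_pos: [0.4974, 0.1205, 0.0343]
eef_rot: [0.7, 0.119, -0.695, 0.113]
ft_force: [-9.7, 26.1, 40.8]
width: 0.071
time: 24.2
ee_pos: [0.4962, 0.114, 0.1961]
eef_rot: [0.7, 0.115, -0.696, 0.113]
ft_force: [0.1, -0.4, -0.4]
width: 0.0731
shift [0.019 1.88  0.447] turn [-0.145 -0.004  0.   ] | psi now -71.4 dpsi 12.4 j7 -1.51 t 24.2
shift [0.019 1.88  0.447] turn [ 0.903 -0.003  0.004] | psi now -71.4 dpsi -77.6 j7 -1.51 t 24.2
```

```bash
python3 -m pendant '-.15 .6 .15 .1 0 0;-.15 .9 .25 .1 0 0;-.15 .9 .25 .1 0 0;-.15 .9 .25 .1 0 0;-.15 .9 .25 .1 0 0;-.15 .9 .25 .1 0 0;-.15 .9 .25 .1 0 0' 1; cat > snap.py <<'E'
from h import *
import sys
k=sys.argv[1]
for n in('top','side'):
    I,D=vision.camera(n); cv2.imwrite(f'pics/{n}{k}.png',I); np.save(f'{n}{k}.npy',D)
a=cv2.resize(cv2.imread(f'pics/top{k}.png')[145:205,275:365],None,fx=6,fy=6,interpolation=cv2.INTER_CUBIC)
b=cv2.resize(cv2.imread(f'pics/side{k}.png')[175:255,235:325],None,fx=4.5,fy=4.5,interpolation=cv2.INTER_CUBIC)
b=b[:360,:]
cv2.imwrite(f'pics/c{k}.png',cv2.convertScaleAbs(np.hstack([cv2.resize(a,(440,293)),cv2.resize(b,(330,293))]),alpha=1.7))
E
python3 snap.py 2; python3 -c "
from wells import *
P=cloud('top',np.load('top2.npy'))
d=P[...,:2]-C; lx,ly=d@EX,d@EY
for s in (1,-1):
    m=(abs(lx+.137)<.02)&(abs(ly-s*.056)<.02); print(np.median(P[...,2][m]))
    q=P[...,2][(abs(lx+.137)<.028)&(abs(ly-s*.056)<.028)];print(q.min(),q.max())
"
```

```text
time: 24.9
ee_pos: [0.5064, -0.1204, 0.2295]
eef_rot: [-0.704, -0.061, 0.705, -0.061]
ft_force: [-0.3, 0.8, -0.6]
width: 0.0867
0.05866977322075006
0.0069592924423090416 0.0728106927065862
0.014362605486410772
0.002807396577208344 0.3423888483270165
```

View pics/c2.png

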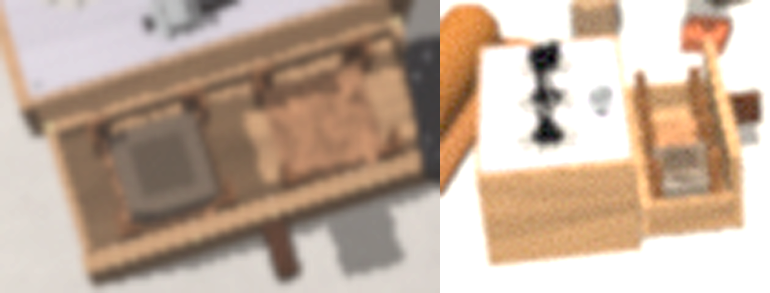

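```bash
python3 -c "
from wells import *
for k in('1','2'):
    P=cloud('top',np.load(f'top{k}.npy'))
    d=P[...,:2]-C-[.001,-.0015]; lx,ly=d@EX,d@EY
    for x in (-.167,-.152,-.137,-.122,-.107,-.095):
        print(k,x,' '.join('%3.0f'%(1000*np.median(P[...,2][(abs(lx-x)<.004)&(abs(ly-y)<.003)])) for y in np.arange(-.126,.127,.006)))
c,s,a=locate(P,None,(.4935,.1138),.059,rad=.05); print(c-[.001,-.0015],s,a)
"
```

```text
1 -0.167   0  48  15  11  14  83  69  15  14  16  16  16  14  16  16  14 nan nan  74  14  17  14  15  13  84  85 nan  13  12  13  12  16  14  13  15 nan  82  47  13  12  12  46  -2
1 -0.152   4  48  29  13  17  16  15  15  15  12  11  15  13  16  12  12  15  17  14  11  13  13  13  13  19  15  16  17  16  14  16  15  15  14  16  17  19   6  12   9  15  46  -5
1 -0.137  -1  45  28  14  13  16  16  17  13  12  17  15  16  13  17  12  11  16  18  16  11  14  14  15  14  15  14  12  10  15  13  12  16  15  15  14  13  15  13  13  11  50   2
1 -0.122   1  50  23  13  12  12  15  14  12  14  17  14  18  12  13  14  13  15  11  13  17  17  13  17  11  10  17  15  16  15  13  15  15  16  15  12  17  11  15  14  13  53  -4
1 -0.107  -6  47  25  18  13  84  48  16  13  10  12  12  12  16  16  12  13  19  50  17  14  16  11  15  83  19  17  13  13  15  11  15  17  11  14  18  17  82  18  14  17  50   1
1 -0.095  -3  50  30  21  34  55  78  23  20  28  16  25  14  26  22  22  85  72  26  22  15  23  17  25  69  84  46  23  26  19  14  19  25  16  16  53  85  24  16  19  25  50  -2
2 -0.167 398 3
[... 459 characters left out ...]
6  58  63  61  59  58  62  59  57  60  54  15  16  15  15  17  52   3
2 -0.122 nan nan  13  11  13  14  16  18  15  14  13  16   9  15  14  15  15  14  14  12  12  13  11  13  11  17  55  62  58  58  61  59  57  56  56  60  18  15  12  14  13  51   3
2 -0.107 nan  50  18  14  11  24  48  13  16  16  15  16  14  14  11  17  14  14  47  12  13  16  11  18  50  29  60  59  58  60  59  58  61  62  59  55  20  41  12  11  15  51  -3
2 -0.095   4  50  21  13  19  87  58  56  44  16  15  12  12  13  16  14  46  72  44  11  15  11  12  16  85  59  66  14  14  18  17  10  10  15  13  62  59  51  13  14  11  47  -3
[0.50134235 0.1166445 ] [65.36594391 59.87975693] 17.68671417236328
  return _methods._mean(a, axis=axis, dtype=dtype,
  ret = ret.dtype.type(ret / rcount)
```

```bash
python3 -c "
from h import *
print(ray('top',467,124,.07),ray('top',421,119,.08))
P=cloud('top',np.load('top2.npy'))
for n,x,y,h in [('crock',.538,-.37,.045),('tin',.539,-.237,.028),('tin',.401,-.3465,.028)]:
    try: c,s,a=locate(P,0,(x,y),h); print(n,c.round(4)+[-.001,.0015],s.round(1),round(a,1))
    except Exception as e: print(n,e)
plan([.54,-.367,.19],-59.2)"
```

```text
[ 0.67936402 -0.3896739   0.07      ] [ 0.69079702 -0.24137573  0.08      ]
crock [ 0.5406 -0.3675] [59.5 61.8] 29.8
tin attempt to get argmax of an empty sequence
tin [ 0.4016 -0.3435] [61.2 61.4] -36.1
shift [0.157 1.002 0.042] turn [-0.241  0.001  0.   ] | psi now -79.9 dpsi 20.7 j7 -1.18 t 25.0
```

```bash
python3 -m pendant '.12 1 .04 -.236 0 0;.12 1 .04 -.236 0 0;.12 1 .04 -.236 0 0;.12 1 .04 -.236 0 0;.12 1 .04 -.236 0 0;.12 1 .04 -.236 0 0;.12 1 .04 -.236 0 0;.12 1 .04 -.236 0 0'; python3 -c "
from h import *
plan([.5403,-.367,.014],-59.7)"
```

```text
time: 25.8
ee_pos: [0.5404, -0.3668, 0.1991]
eef_rot: [-0.682, -0.185, 0.683, -0.184]
ft_force: [0.5, 1.5, -0.8]
width: 0.0871
shift [0.741 0.002 0.   ] turn [0.    0.    0.001] | psi now -59.7 dpsi -0.0 j7 -0.25 t 25.8
```

```bash
python3 -m pendant '.18 .002 0 0 0 0;.36 .002 0 0 0 0;.5 .002 0 0 0 0;.62 .002 0 0 0 0;.7 .002 0 0 0 0;.738 .002 0 0 0 0;.738 .002 0 0 0 0'; python3 -m pendant '0 0 0 0 0 0;0 0 0 0 0 0;0 0 0 0 0 0;0 0 0 0 0 0;0 0 0 0 0 0;0 0 0 0 0 0;0 0 0 0 0 0' -1 35;python3 -m pendant '-.1 0 0 0 0 0;-.25 0 0 0 0 0;-.4 0 0 0 0 0;-.55 0 0 0 0 0;-.7 0 0 0 0 0;-.7 0 0 0 0 0;-.7 0 0 0 0 0'; python3 -c "
from h import *
plan([.5293,.0077,.19],-71.3)"
```

```text
time: 26.5
ee_pos: [0.5407, -0.366, 0.0149]
eef_rot: [-0.682, -0.186, 0.683, -0.185]
ft_force: [-0.1, 0.2, 0.8]
width: 0.0871
time: 27.2
ee_pos: [0.5405, -0.3683, 0.0163]
eef_rot: [0.683, 0.185, -0.682, 0.185]
ft_force: [-1.5, 1.7, 5.8]
width: 0.06
time: 27.9
ee_pos: [0.5403, -0.3682, 0.1906]
eef_rot: [0.683, 0.185, -0.682, 0.185]
ft_force: [-0.4, -0.3, -3.1]
width: 0.0596
shift [ 0.003 -1.321 -0.72 ] turn [ 0.135 -0.    -0.   ] | psi now -59.7 dpsi -11.6 j7 -0.25 t 27.9
```

```bash
python3 -m pendant '0 -1 -.54 .135 0 0;0 -1 -.54 .135 0 0;0 -1 -.54 .135 0 0;0 -1 -.54 .135 0 0;0 -1 -.54 .135 0 0;0 -1 -.54 .135 0 0;0 -1 -.54 .135 0 0;0 -1 -.54 .135 0 0'; python3 -c "
from h import *
plan([.5293,.0077,.19],-71.3)"
```

```text
time: 28.7
ee_pos: [0.53, -0.0831, 0.1893]
eef_rot: [-0.697, -0.116, 0.698, -0.115]
ft_force: [-0.6, -1.2, -3.0]
width: 0.0597
shift [-0.003 -0.345 -0.114] turn [0.001 0.002 0.   ] | psi now -71.2 dpsi -0.1 j7 -1.03 t 28.7
```

```bash
python3 -m pendant '0 -.345 -.114 0 0 0;0 -.345 -.114 0 0 0;0 -.345 -.114 0 0 0;0 -.345 -.114 0 0 0;0 -.345 -.114 0 0 0'; python3 -c "
from h import *
plan([.5293,.0077,.0305],-71.3)"
```

```text
time: 29.2
ee_pos: [0.5301, 0.0045, 0.1903]
eef_rot: [-0.698, -0.113, 0.698, -0.114]
ft_force: [0.5, -0.5, -2.9]
width: 0.0602
shift [ 0.639 -0.014 -0.002] turn [-0.002  0.001 -0.   ] | psi now -71.5 dpsi 0.2 j7 -1.22 t 29.2
```

```bash
python3 -m pendant '.1 -.01 0 0 0 0;.2 -.01 0 0 0 0;.3 -.01 0 0 0 0;.38 -.01 0 0 0 0;.42 -.01 0 0 0 0;.46 -.01 0 0 0 0;.5 -.01 0 0 0 0;.5 -.01 0 0 0 0'; python3 -c "
from h import *
plan([.5293,.0077,.0305],-71.3)"
```

```text
time: 30.0
ee_pos: [0.529, 0.0087, 0.0649]
eef_rot: [-0.697, -0.114, 0.698, -0.115]
ft_force: [0.0, 0.8, -2.7]
width: 0.0596
shift [ 0.138  0.004 -0.   ] turn [-0.001  0.001  0.   ] | psi now -71.4 dpsi 0.1 j7 -1.11 t 30.0
```

```bash
python3 -m pendant '.04 .004 0 0 0 0;.08 .004 0 0 0 0;.115 .004 0 0 0 0;.13 .004 0 0 0 0;.134 .004 0 0 0 0;.134 .004 0 0 0 0'; python3 -m pendant '0 0 0 0 0 0;0 0 0 0 0 0;0 0 0 0 0 0;0 0 0 0 0 0;0 0 0 0 0 0' .68;python3 -m pendant '-.1 0 0 0 0 0;-.25 0 0 0 0 0;-.4 0 0 0 0 0;-.55 0 0 0 0 0;-.7 0 0 0 0 0;-.7 0 0 0 0 0'; python3 -c "
from h import *
plan([.45,-.12,.2],-71.3)"
```

```text
time: 30.6
ee_pos: [0.5319, 0.009, 0.0341]
eef_rot: [0.699, 0.115, -0.696, 0.114]
ft_force: [-0.3, 1.3, 17.5]
width: 0.0596
time: 31.1
ee_pos: [0.533, 0.0056, 0.0345]
eef_rot: [0.7, 0.113, -0.696, 0.115]
ft_force: [4.7, -9.6, 15.4]
width: 0.0729
time: 31.7
ee_pos: [0.5325, 0.008, 0.212]
eef_rot: [0.701, 0.115, -0.695, 0.114]
ft_force: [-1.0, -0.1, -0.4]
width: 0.0731
shift [0.044 0.38  0.477] turn [-0.001 -0.005  0.   ] | psi now -71.3 dpsi 0.0 j7 -1.24 t 31.7
```

```bash
cat >> h.py <<'E'
def colour(n,I,near,h,rad=45,smin=70):
    """square by saturation mask near (x,y), top at height h"""
    u,v=proj(n,[*near,h]); S=cv2.cvtColor(I,cv2.COLOR_BGR2HSV)[...,1]
    m=np.zeros_like(S); cv2.circle(m,(int(u),int(v)),rad,255,-1)
    m=((S>smin)&(m>0)).astype(np.uint8)
    cs=[c for c in cv2.findContours(m,cv2.RETR_EXTERNAL,cv2.CHAIN_APPROX_NONE)[0] if cv2.contourArea(c)>60]
    for c in cs:
        q=np.array([ray(n,float(p[0][0]),float(p[0][1]),h)[:2] for p in c])
        (ce,s,a)=cv2.minAreaRect((q*1000).astype(np.float32)); a%=90
        print(n,"colour",(np.array(ce)/1000+[-.001,.0015]).round(4),np.round(s,1),round(a-90 if a>45 else a,1))
E
python3 - <<'E'
from h import *
I,D=vision.camera("top"); cv2.imwrite("pics/top3.png",I); np.save("top3.npy",D)
print(cv2.imread("pics/top0.png").shape)
for im in (cv2.imread("pics/top0.png"),I):
    colour("top",im,(.3935,-.2175),.01,25); colour("top",im,(.502,.394),.01,20)
P=cloud("top",D)
for n,x,y,h in [('tin',.539,-.237,.028),('tin',.401,-.3465,.028),('crockL',.4935,.1138,.059),('crockR',.5293,.0077,.059)]:
    try: c,s,a=locate(P,0,(x,y),h); print(n,c.round(4)+[-.001,.0015],s.round(1),round(a,1))
    except Exception as e: print(n,e)
plan([.392,-.216,.19],-71)
E
```

```text
(400, 640, 3)
top colour [ 0.3921 -0.2132] [56.4 59.1] 22.6
top colour [0.5016 0.3976] [58.6 58.1] -22.3
top colour [ 0.3921 -0.2132] [56.4 59.1] 22.6
top colour [0.5015 0.3974] [58.9 58.1] -22.3
tin [ 0.5416 -0.233 ] [60.6 60.1] 0.4
tin [ 0.4016 -0.3429] [60.8 61.6] -37.6
crockL [0.5004 0.1166] [58.8 59.5] 18.5
crockR attempt to get argmax of an empty sequence
shift [0.074 0.671 0.815] turn [-0.004 -0.003  0.   ] | psi now -71.3 dpsi 0.3 j7 -1.24 t 31.8
```

```bash
python3 -m pendant '0 .671 .815 -.045 0 0;0 .671 .815 -.045 0 0;0 .671 .815 -.045 0 0;0 .671 .815 -.045 0 0;0 .671 .815 -.045 0 0;0 .671 .815 -.045 0 0;0 .671 .815 -.045 0 0;0 .671 .815 -.045 0 0' .8;python3 -m pendant '0 0 0 0 0 0;0 0 0 0 0 0'; python3 -c "
from h import *
plan([.392,-.2135,.003],-67.4)"
```

```text
time: 32.55
ee_pos: [0.3908, -0.215, 0.2069]
eef_rot: [-0.693, -0.139, 0.694, -0.138]
ft_force: [0.2, 0.1, 0.0]
width: 0.0781
time: 32.75
ee_pos: [0.3911, -0.215, 0.2071]
eef_rot: [-0.693, -0.139, 0.694, -0.139]
ft_force: [-0.3, 0.6, 0.7]
width: 0.0784
shift [ 0.816 -0.004 -0.006] turn [ 0.001  0.001 -0.   ] | psi now -67.3 dpsi -0.1 j7 -0.92 t 32.8
```

```bash
python3 -m pendant '.18 -.004 -.006 0 0 0;.36 -.004 -.006 0 0 0;.54 -.004 -.006 0 0 0;.7 -.004 -.006 0 0 0;.77 -.004 -.006 0 0 0;.8 -.004 -.006 0 0 0;.818 -.004 -.006 0 0 0;.818 -.004 -.006 0 0 0'; python3 -m pendant '0 0 0 0 0 0;0 0 0 0 0 0;0 0 0 0 0 0;0 0 0 0 0 0;0 0 0 0 0 0;0 0 0 0 0 0;0 0 0 0 0 0' -1 15;python3 -m pendant '-.1 0 0 0 0 0;-.25 0 0 0 0 0;-.4 0 0 0 0 0;-.55 0 0 0 0 0;-.7 0 0 0 0 0;-.8 0 0 0 0 0;-.8 0 0 0 0 0'; python3 -c "
from h import *
I,D=vision.camera('top'); cv2.imwrite('pics/top4.png',I); np.save('top4.npy',D); P=cloud('top',D)
for n,x,y,h in [('crockL',.4935,.1138,.059),('crockR',.5293,.0077,.059)]:
    c,s,a=locate(P,0,(x,y),h); print(n,c.round(4)+[-.001,.0015],s.round(1),round(a,1))
plan([.5293,.0077,.2],-71.3)"; python3 wells.py 4
```

```text
time: 33.55
ee_pos: [0.3922, -0.2145, 0.0033]
eef_rot: [0.694, 0.138, -0.693, 0.138]
ft_force: [0.6, -1.0, 0.2]
width: 0.0783
time: 34.25
ee_pos: [0.3921, -0.2145, 0.0033]
eef_rot: [0.694, 0.138, -0.693, 0.138]
ft_force: [-0.7, 1.5, 7.0]
width: 0.0599
time: 34.95
ee_pos: [0.3933, -0.2149, 0.2058]
eef_rot: [0.696, 0.139, -0.691, 0.138]
ft_force: [0.6, 0.1, -0.7]
width: 0.0596
crockL [0.5019 0.12  ] [65.6 64.9] 18.8
crockR [0.5329 0.0067] [60.6 65.1] 19.1
shift [ 0.019 -0.612 -0.847] turn [ 0.045 -0.003  0.   ] | psi now -67.5 dpsi -3.8 j7 -0.98 t 35.0
guides 1 47 [(np.float64(-0.1868), np.float64(-0.0903)), (np.float64(0.0162), np.float64(0.094))]
guides -1 54 [(np.float64(-0.1698), np.float64(-0.0916)), (np.float64(-0.0958), np.float64(-0.0174))]
front -0.2266 -0.1752 -0.1228 0.1216
```

```bash
python3 -m pendant '0 -.612 -.847 .045 0 0;0 -.612 -.847 .045 0 0;0 -.612 -.847 .045 0 0;0 -.612 -.847 .045 0 0;0 -.612 -.847 .045 0 0;0 -.612 -.847 .045 0 0;0 -.612 -.847 .045 0 0;0 -.612 -.847 .045 0 0';python3 -m pendant '0 0 0 0 0 0;0 0 0 0 0 0'; python3 -c "
from h import *
plan([.534,.0085,.064],-71.3)"
```

```text
time: 35.8
ee_pos: [0.5275, 0.0059, 0.202]
eef_rot: [-0.697, -0.114, 0.698, -0.114]
ft_force: [-0.0, -1.2, -1.5]
width: 0.0597
time: 36.0
ee_pos: [0.5279, 0.0064, 0.2029]
eef_rot: [0.698, 0.114, -0.698, 0.113]
ft_force: [1.0, -0.7, -0.1]
width: 0.0598
shift [ 0.556  0.    -0.025] turn [-0.002 -0.     0.001] | psi now -71.5 dpsi 0.2 j7 -1.20 t 36.0
```

```bash
python3 -m pendant '.15 0 -.025 0 0 0;.3 0 -.025 0 0 0;.42 0 -.025 0 0 0;.5 0 -.025 0 0 0;.535 0 -.025 0 0 0;.556 0 -.025 0 0 0;.556 0 -.025 0 0 0'; python3 -m pendant '0 0 0 0 0 0;0 0 0 0 0 0;0 0 0 0 0 0;0 0 0 0 0 0;0 0 0 0 0 0' .65;python3 -m pendant '-.1 0 0 0 0 0;-.25 0 0 0 0 0;-.4 0 0 0 0 0;-.55 0 0 0 0 0;-.55 0 0 0 0 0'; python3 -c "
from h import *
I,D=vision.camera('top'); cv2.imwrite('pics/top5.png',I); np.save('top5.npy',D); P=cloud('top',D)
for n,x,y,h in [('tin',.539,-.237,.028),('tin',.401,-.3465,.028)]:
    c,s,a=locate(P,0,(x,y),h); print(n,c.round(4)+[-.001,.0015],s.round(1),round(a,1))
plan([.5416,-.233,.2],-89.6)"
```

```text
time: 36.7
ee_pos: [0.5345, 0.0097, 0.0642]
eef_rot: [0.698, 0.115, -0.698, 0.114]
ft_force: [0.8, 0.4, -0.2]
width: 0.0595
time: 37.2
ee_pos: [0.5344, 0.01, 0.0639]
eef_rot: [0.698, 0.115, -0.698, 0.115]
ft_force: [-0.1, 0.1, 0.3]
width: 0.0717
time: 37.7
ee_pos: [0.5367, 0.0096, 0.2057]
eef_rot: [0.7, 0.115, -0.695, 0.114]
ft_force: [0.8, -0.3, 0.0]
width: 0.072
tin [ 0.5419 -0.2332] [61.1 60.1] -0.5
tin [ 0.3708 -0.313 ] [60.5 34.3] -34.3
shift [0.012 0.928 0.289] turn [ 0.213 -0.003  0.001] | psi now -71.3 dpsi -18.3 j7 -1.18 t 37.8
```

```bash
python3 -m pendant '0 .928 .289 .215 0 0;0 .928 .289 .215 0 0;0 .928 .289 .215 0 0;0 .928 .289 .215 0 0;0 .928 .289 .215 0 0;0 .928 .289 .215 0 0;0 .928 .289 .215 0 0' .85;python3 -m pendant '0 0 0 0 0 0;0 0 0 0 0 0'; python3 -c "
from h import *
plan([.5419,-.2332,.006],-90)"
```

```text
time: 38.45
ee_pos: [0.5391, -0.2345, 0.2]
eef_rot: [-0.706, 0.0, 0.708, 0.0]
ft_force: [0.4, 1.4, -0.9]
width: 0.0806
time: 38.65
ee_pos: [0.5406, -0.2312, 0.2008]
eef_rot: [-0.707, -0.002, 0.707, -0.002]
ft_force: [-0.0, 1.0, 0.6]
width: 0.0805
shift [ 0.779  0.009 -0.006] turn [0.004 0.    0.001] | psi now -89.7 dpsi -0.3 j7 -0.94 t 38.6
```

```bash
python3 -m pendant '.18 .009 -.006 0 0 0;.36 .009 -.006 0 0 0;.54 .009 -.006 0 0 0;.68 .009 -.006 0 0 0;.75 .009 -.006 0 0 0;.779 .009 -.006 0 0 0;.779 .009 -.006 0 0 0'; python3 -m pendant '0 0 0 0 0 0;0 0 0 0 0 0;0 0 0 0 0 0;0 0 0 0 0 0;0 0 0 0 0 0;0 0 0 0 0 0;0 0 0 0 0 0' -1 25;python3 -m pendant '-.1 0 0 0 0 0;-.25 0 0 0 0 0;-.4 0 0 0 0 0;-.55 0 0 0 0 0;-.7 0 0 0 0 0;-.8 0 0 0 0 0;-.8 0 0 0 0 0'; python3 -c "
from wells import *
I,D=vision.camera('top'); cv2.imwrite('pics/top6.png',I); np.save('top6.npy',D); P=cloud('top',D)
for n,x,y,h in [('corkR',.534,.0085,.069),('tin2',.37,-.31,.028)]:
    try:
        c,s,a=locate(P,0,(x,y),h,rad=.08 if h<.03 else .05); c=c+[-.001,.0015]; print(n,c.round(4),s.round(1),round(a,1),(c-C)@EX,(c-C)@EY)
    except Exception as e: print(n,e)
plan([.534,.0085,.2],-71.3)"; python3 wells.py 6
```

```text
time: 39.35
ee_pos: [0.5421, -0.2349, 0.0069]
eef_rot: [0.707, 0.001, -0.707, 0.001]
ft_force: [-0.1, -0.2, -0.2]
width: 0.0807
time: 40.05
ee_pos: [0.5422, -0.2353, 0.0073]
eef_rot: [0.708, 0.001, -0.707, 0.001]
ft_force: [-0.7, 1.7, 6.5]
width: 0.0599
time: 40.75
ee_pos: [0.5429, -0.2363, 0.2099]
eef_rot: [0.709, 0.001, -0.705, 0.001]
ft_force: [0.9, 0.4, -1.7]
width: 0.0599
corkR [0.5369 0.0097] [69.5 64.5] 20.8 -0.12892852049942022 -0.05654273300819395
tin2 [ 0.3594 -0.3059] [60.5 60.5] -35.1 -0.39804107604675293 -0.298777197756958
shift [ 0.031 -0.977  0.03 ] turn [-0.215 -0.002 -0.   ] | psi now -89.8 dpsi 18.5 j7 -0.94 t 40.8
guides 1 45 [(np.float64(-0.1869), np.float64(-0.0914)), (np.float64(0.0169), np.float64(0.1173))]
guides -1 58 [(np.float64(-0.1692), np.float64(-0.0912)), (np.float64(-0.0954), np.float64(-0.0177))]
front -0.2266 -0.1752 -0.1233 0.1218
```

View pics/crop_w6.png

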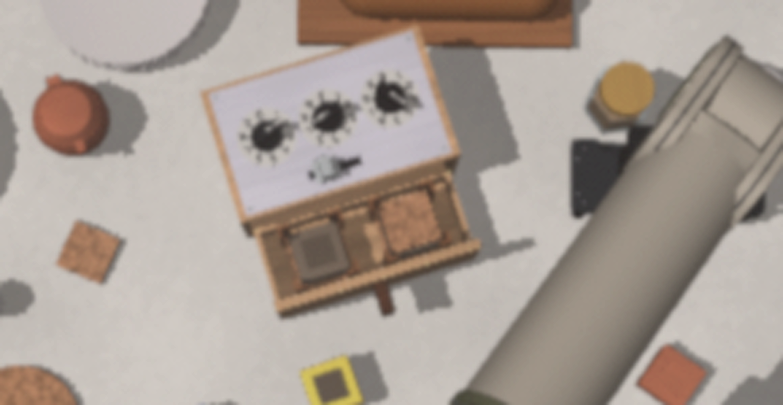

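The crop shows the cork pad square on the right crock (410,222) and the left crock in its well (318,250). The second tin was knocked to (672,377), and I measure it at (0.359,-0.306). I'm carrying the first tin to the right well now.

```bash
python3 -m pendant '0 -.977 .03 -.215 0 0;0 -.977 .03 -.215 0 0;0 -.977 .03 -.215 0 0;0 -.977 .03 -.215 0 0;0 -.977 .03 -.215 0 0;0 -.977 .03 -.215 0 0;0 -.977 .03 -.215 0 0';python3 -m pendant '0 0 0 0 0 0;0 0 0 0 0 0'; python3 -c "
from h import *
plan([.5347,.0088,.078],-71.3)"
```

```text
time: 41.5
ee_pos: [0.5326, 0.0102, 0.2053]
eef_rot: [-0.697, -0.116, 0.698, -0.116]
ft_force: [-0.2, -0.6, -1.0]
width: 0.0596
time: 41.7
ee_pos: [0.5331, 0.0073, 0.2062]
eef_rot: [-0.698, -0.114, 0.698, -0.114]
ft_force: [0.3, 0.0, -0.5]
width: 0.0597
shift [ 0.513 -0.004 -0.008] turn [-0.002  0.    -0.   ] | psi now -71.5 dpsi 0.2 j7 -1.19 t 41.7
```

```bash
python3 -m pendant '.15 -.004 -.008 0 0 0;.3 -.004 -.008 0 0 0;.4 -.004 -.008 0 0 0;.46 -.004 -.008 0 0 0;.495 -.004 -.008 0 0 0;.513 -.004 -.008 0 0 0;.513 -.004 -.008 0 0 0'; python3 -m pendant '0 0 0 0 0 0;0 0 0 0 0 0;0 0 0 0 0 0;0 0 0 0 0 0;0 0 0 0 0 0' .65;python3 -m pendant '-.1 0 0 0 0 0;-.25 0 0 0 0 0;-.4 0 0 0 0 0;-.5 0 0 0 0 0;-.5 0 0 0 0 0'; python3 -c "
from h import *
plan([.5012,.398,.2],-22.3)"
```

```text
time: 42.4
ee_pos: [0.5353, 0.0103, 0.0786]
eef_rot: [0.698, 0.115, -0.698, 0.115]
ft_force: [-0.2, -0.2, -1.8]
width: 0.0598
time: 42.9
ee_pos: [0.535, 0.0106, 0.0785]
eef_rot: [0.698, 0.115, -0.698, 0.115]
ft_force: [0.4, 0.3, -0.1]
width: 0.072
time: 43.4
ee_pos: [0.5367, 0.0104, 0.2066]
eef_rot: [0.7, 0.115, -0.696, 0.114]
ft_force: [1.5, -0.4, -0.9]
width: 0.072
shift [ 0.029 -1.514 -0.361] turn [-0.571 -0.003 -0.001] | psi now -71.3 dpsi 49.0 j7 -1.18 t 43.4
```

```bash
python3 -c "
from h import *
print(ray('top',215,128,.05),ray('top',180,196,.05))
P=cloud('top',np.load('top6.npy'))
for u,v,w in((215,128,18),(180,196,10)):
    q=P[v-w:v+w,u-w:u+w].reshape(-1,3); q=q[(q[:,2]>.03)&(q[:,2]<.15)]; print(q.min(0).round(3),q.max(0).round(3))"; python3 -m pendant '0 -1 -.24 -.3 0 0;0 -1 -.24 -.3 0 0;0 -1 -.24 -.3 0 0;0 -1 -.24 -.3 0 0;0 -1 -.24 -.3 0 0;0 -1 -.24 -.3 0 0;0 -1 -.24 -.3 0 0'
```

```text
[0.65918372 0.41763486 0.05      ] [0.43663002 0.52090712 0.05      ]
[0.614 0.372 0.03 ] [0.71  0.46  0.085]
[0.417 0.499 0.038] [0.461 0.546 0.08 ]
time: 44.1
ee_pos: [0.5109, 0.2682, 0.2021]
eef_rot: [-0.654, -0.268, 0.655, -0.269]
ft_force: [-0.1, -1.2, 0.6]
width: 0.0719
```

```bash
python3 -c "
from h import *
plan([.5012,.3975,.2],-22.3)"; python3 -m pendant '0 -.3 0 -.75 0 0;0 -.3 0 -.75 0 0;0 -.3 0 -.75 0 0;0 -.3 0 -.75 0 0;0 -.3 0 -.75 0 0;0 -.3 0 -.75 0 0;0 -.3 0 -.75 0 0;0 -.3 0 -.75 0 0' .8;  python3 -c "
from h import *
plan([.5012,.3975,.2],67.7)"
```

```text
shift [ 0.008 -0.395 -0.336] turn [-0.268  0.001  0.   ] | psi now -45.3 dpsi 23.0 j7 -1.17 t 44.1
time: 44.9
ee_pos: [0.4601, 0.3176, 0.203]
eef_rot: [0.41, 0.576, -0.41, 0.576]
ft_force: [0.3, -0.5, -0.1]
width: 0.0783
shift [ 0.012  0.26  -0.248] turn [-0.566  0.     0.   ] | psi now 19.1 dpsi 48.6 j7 -0.24 t 44.9
```

```bash
python3 -m pendant '0 .26 -.248 -.566 0 0;0 .26 -.248 -.566 0 0;0 .26 -.248 -.566 0 0;0 .26 -.248 -.566 0 0;0 .26 -.248 -.566 0 0;0 .26 -.248 -.566 0 0;0 .26 -.248 -.566 0 0'; python3 -m pendant '0 0 0 0 0 0;0 0 0 0 0 0' ; python3 -c "
from h import *
I,D=vision.camera('side'); cv2.imwrite('pics/side7.png',I); u,v=proj('side',[.5012,.3975,.01]); print(u,v); colour('side',I,(.5012,.3975),.01,16,60)
colour('side',cv2.imread('pics/side0.png'),(.5012,.3975),.01,16,60)
plan([.5012,.3975,.003],67.7)"
```

```text
time: 45.6
ee_pos: [0.5019, 0.3974, 0.2031]
eef_rot: [0.138, 0.693, -0.138, 0.694]
ft_force: [0.5, 0.4, -0.2]
width: 0.0779
time: 45.8
ee_pos: [0.501, 0.399, 0.2033]
eef_rot: [0.139, 0.693, -0.139, 0.693]
ft_force: [-0.3, -0.1, -0.1]
width: 0.0782
282.6595009140522 276.1086107489065
side colour [0.5005 0.4043] [63. 62.] -22.5
side colour [0.5012 0.4047] [63.8 62.1] -23.6
shift [ 0.801 -0.006  0.004] turn [-0.003  0.     0.   ] | psi now 67.4 dpsi 0.3 j7 0.56 t 45.9
```

```bash
python3 -m pendant '.18 -.006 .004 0 0 0;.36 -.006 .004 0 0 0;.54 -.006 .004 0 0 0;.68 -.006 .004 0 0 0;.75 -.006 .004 0 0 0;.785 -.006 .004 0 0 0;.802 -.006 .004 0 0 0;.802 -.006 .004 0 0 0'; python3 -m pendant '0 0 0 0 0 0;0 0 0 0 0 0;0 0 0 0 0 0;0 0 0 0 0 0;0 0 0 0 0 0;0 0 0 0 0 0;0 0 0 0 0 0' -1 15;python3 -m pendant '-.1 0 0 0 0 0;-.25 0 0 0 0 0;-.4 0 0 0 0 0;-.55 0 0 0 0 0;-.7 0 0 0 0 0;-.8 0 0 0 0 0;-.8 0 0 0 0 0'; python3 -c "
from h import *
plan([.4993,.1155,.2],108.7)"
```

```text
time: 46.65
ee_pos: [0.5017, 0.3985, 0.0039]
eef_rot: [0.138, 0.693, -0.137, 0.694]
ft_force: [1.0, -0.0, 0.5]
width: 0.0783
time: 47.35
ee_pos: [0.5012, 0.3984, 0.0035]
eef_rot: [0.138, 0.693, -0.137, 0.694]
ft_force: [-0.6, 0.7, 6.1]
width: 0.0599
time: 48.05
ee_pos: [0.5025, 0.399, 0.207]
eef_rot: [0.14, 0.692, -0.136, 0.695]
ft_force: [0.2, 1.2, 0.7]
width: 0.0599
shift [ 0.023 -1.053  0.421] turn [-0.479  0.003 -0.003] | psi now 67.5 dpsi 41.2 j7 0.56 t 48.0
```

```bash
python3 -m pendant '0 -1 .4 -.479 0 0;0 -1 .4 -.479 0 0;0 -1 .4 -.479 0 0;0 -1 .4 -.479 0 0;0 -1 .4 -.479 0 0;0 -1 .4 -.479 0 0;0 -1 .4 -.479 0 0;0 -1 .4 -.479 0 0';python3 -m pendant '0 0 0 0 0 0;0 0 0 0 0 0'; python3 -c "
from h import *
plan([.4993,.1155,.064],108.7)"
```

```text
time: 48.85
ee_pos: [0.4976, 0.1292, 0.2023]
eef_rot: [-0.115, 0.698, 0.115, 0.698]
ft_force: [-0.2, -0.2, -0.3]
width: 0.0596
time: 49.05
ee_pos: [0.4977, 0.1302, 0.2024]
eef_rot: [-0.116, 0.698, 0.116, 0.697]
ft_force: [0.4, -0.5, -0.2]
width: 0.06
shift [ 0.554 -0.058 -0.013] turn [ 0.002 -0.     0.   ] | psi now 108.8 dpsi -0.1 j7 1.60 t 49.0
```

```bash
python3 -m pendant '0 -.058 -.013 0 0 0;.15 -.058 -.013 0 0 0;.3 -.058 -.013 0 0 0;.42 -.058 -.013 0 0 0;.5 -.058 -.013 0 0 0;.535 -.058 -.013 0 0 0;.553 -.058 -.013 0 0 0;.553 -.058 -.013 0 0 0'; python3 -m pendant '0 0 0 0 0 0;0 0 0 0 0 0;0 0 0 0 0 0;0 0 0 0 0 0;0 0 0 0 0 0' .65;python3 -m pendant '-.1 0 0 0 0 0;-.25 0 0 0 0 0;-.4 0 0 0 0 0;-.55 0 0 0 0 0;-.55 0 0 0 0 0'; python3 -c "
from h import *
I,D=vision.camera('top'); cv2.imwrite('pics/top8.png',I); np.save('top8.npy',D); P=cloud('top',D)
c,s,a=locate(P,0,(.36,-.306),.028,.08); print('tin2',(c+[-.001,.0015]).round(4),s.round(1),round(a,1))
plan([c[0]-.001,c[1]+.0015,.2],a+90)
plan([c[0]-.001,c[1]+.0015,.2],a)"
```

```text
time: 49.85
ee_pos: [0.4998, 0.1138, 0.0649]
eef_rot: [-0.115, 0.698, 0.115, 0.698]
ft_force: [0.4, -0.4, 0.4]
width: 0.0594
time: 50.35
ee_pos: [0.4996, 0.1141, 0.0647]
eef_rot: [-0.115, 0.698, 0.115, 0.698]
ft_force: [-0.4, -0.2, 0.9]
width: 0.0711
time: 50.85
ee_pos: [0.5019, 0.1146, 0.207]
eef_rot: [-0.114, 0.695, 0.116, 0.7]
ft_force: [0.5, 0.8, -0.3]
width: 0.0715
tin2 [ 0.36   -0.3053] [60.6 61. ] -35.6
shift [ 0.011 -1.409 -1.072] turn [ 0.632  0.003 -0.002] | psi now 108.7 dpsi -54.3 j7 1.63 t 50.9
shift [ 0.011 -1.409 -1.072] turn [-0.415  0.003  0.   ] | psi now 108.7 dpsi 35.7 j7 1.63 t 50.9
```

```bash
python3 -m pendant '0 -.9 -.685 .4 0 0;0 -.9 -.685 .4 0 0;0 -.9 -.685 .4 0 0;0 -.9 -.685 .4 0 0;0 -.9 -.685 .4 0 0;0 -.9 -.685 .4 0 0;0 -.9 -.685 .4 0 0' .85; python3 -c "
from h import *
plan([.36,-.3053,.2],54.4)"
```

```text
time: 51.6
ee_pos: [0.4075, -0.158, 0.2013]
eef_rot: [0.099, 0.7, -0.098, 0.7]
ft_force: [-0.7, -0.4, -0.1]
width: 0.0803
shift [ 0.005 -0.619 -0.02 ] turn [ 0.228 -0.001 -0.   ] | psi now 74.0 dpsi -19.6 j7 1.46 t 51.6
```

```bash
python3 -m pendant '0 -.619 -.02 .228 0 0;0 -.619 -.02 .228 0 0;0 -.619 -.02 .228 0 0;0 -.619 -.02 .228 0 0;0 -.619 -.02 .228 0 0;0 -.619 -.02 .228 0 0'; python3 -c "
from h import *
I,D=vision.camera('side'); cv2.imwrite('pics/side9.png',I); P=cloud('side',D)
plan([.36,-.3053,.006],54.4)"
```

```text
time: 52.2
ee_pos: [0.3635, -0.3001, 0.2014]
eef_rot: [0.213, 0.675, -0.213, 0.674]
ft_force: [0.2, 0.7, -0.4]
width: 0.0804
shift [ 0.782 -0.026  0.001] turn [ 0.006 -0.001  0.   ] | psi now 54.9 dpsi -0.5 j7 1.52 t 52.2
```

```bash
python3 -m pendant '.18 -.012 .001 .004 0 0;.36 -.012 .001 .004 0 0;.54 -.012 .001 .004 0 0;.68 -.012 .001 .004 0 0;.75 -.012 .001 .004 0 0;.781 -.012 .001 .004 0 0;.781 -.012 .001 .004 0 0'; python3 -m pendant '0 0 0 0 0 0;0 0 0 0 0 0;0 0 0 0 0 0;0 0 0 0 0 0;0 0 0 0 0 0;0 0 0 0 0 0;0 0 0 0 0 0' -1 25;python3 -m pendant '-.1 0 0 0 0 0;-.25 0 0 0 0 0;-.4 0 0 0 0 0;-.55 0 0 0 0 0;-.7 0 0 0 0 0;-.8 0 0 0 0 0;-.8 0 0 0 0 0'; python3 -c "
from h import *
plan([.4993,.1155,.2],108.7)"; python3 snap.py 9
```

```text
time: 52.95
ee_pos: [0.3614, -0.3032, 0.0061]
eef_rot: [0.216, 0.674, -0.215, 0.673]
ft_force: [0.4, -0.8, 0.2]
width: 0.0806
time: 53.65
ee_pos: [0.362, -0.3044, 0.0074]
eef_rot: [0.216, 0.673, -0.216, 0.674]
ft_force: [-1.9, 1.0, 7.5]
width: 0.0597
time: 54.35
ee_pos: [0.3629, -0.305, 0.2097]
eef_rot: [0.217, 0.671, -0.215, 0.675]
ft_force: [-0.0, -0.6, -2.2]
width: 0.0599
shift [ 0.042  1.685 -0.535] turn [-0.632  0.004 -0.001] | psi now 54.4 dpsi 54.3 j7 1.50 t 54.4
```

View pics/c9.png

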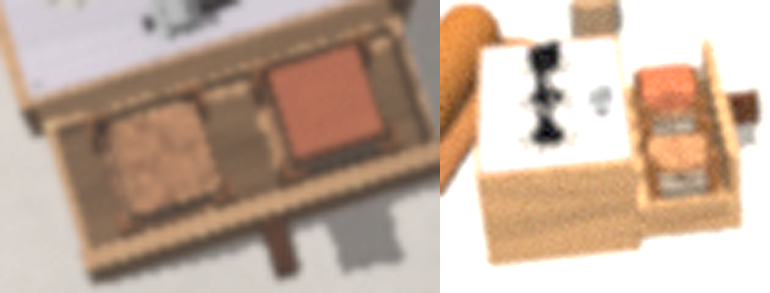

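The left well holds cork on crock at (160,155), and the right well holds tin on cork on crock at (325,100). Both are square. The second tin goes on the left.

```bash
python3 -m pendant '0 .95 -.3 -.35 0 0;0 .95 -.3 -.35 0 0;0 .95 -.3 -.35 0 0;0 .95 -.3 -.35 0 0;0 .95 -.3 -.35 0 0;0 .95 -.3 -.35 0 0;0 .95 -.3 -.35 0 0'; python3 -c "
from h import *
plan([.4993,.1155,.2],108.7)"
```

```text
time: 55.15
ee_pos: [0.438, -0.0668, 0.2051]
eef_rot: [0.033, 0.707, -0.034, 0.705]
ft_force: [-0.1, -1.1, -1.2]
width: 0.06
shift [0.019 0.749 0.176] turn [-0.28  -0.002  0.001] | psi now 84.6 dpsi 24.1 j7 1.44 t 55.1
```

```bash
python3 -m pendant '0 .749 .176 -.28 0 0;0 .749 .176 -.28 0 0;0 .749 .176 -.28 0 0;0 .749 .176 -.28 0 0;0 .749 .176 -.28 0 0;0 .749 .176 -.28 0 0;0 .749 .176 -.28 0 0'; python3 -m pendant '0 0 0 0 0 0;0 0 0 0 0 0';python3 -c "
from h import *
P=cloud('top',np.load('top9.npy'))
for n,x,y,h in [('corkL',.4993,.1155,.069),('tinR',.5347,.0088,.097)]:
    c,s,a=locate(P,0,(x,y),h,.05,.006); print(n,(c+[-.001,.0015]).round(4),s.round(1),round(a,1))
plan([.4993,.1155,.078],108.7)"
```

```text
time: 55.85
ee_pos: [0.5003, 0.1124, 0.2063]
eef_rot: [-0.113, 0.698, 0.113, 0.698]
ft_force: [-0.3, -0.4, -1.5]
width: 0.0598
time: 56.05
ee_pos: [0.5004, 0.1135, 0.2069]
eef_rot: [-0.113, 0.698, 0.114, 0.698]
ft_force: [0.1, 0.1, -1.7]
width: 0.0595
corkL [0.5038 0.1138] [63.8 63.2] 19.5
tinR [0.5362 0.012 ] [62.6 61.1] 16.4
shift [ 0.516  0.009 -0.002] turn [-0.003  0.    -0.   ] | psi now 108.4 dpsi 0.3 j7 1.64 t 56.0
```

```bash
python3 -m pendant '.15 .006 .002 -.003 0 0;.3 .006 .002 -.003 0 0;.4 .006 .002 -.003 0 0;.46 .006 .002 -.003 0 0;.495 .006 .002 -.003 0 0;.515 .006 .002 -.003 0 0;.515 .006 .002 -.003 0 0'; python3 -m pendant '0 0 0 0 0 0;0 0 0 0 0 0;0 0 0 0 0 0;0 0 0 0 0 0;0 0 0 0 0 0' .65;python3 -m pendant '-.1 0 0 0 0 0;-.25 0 0 0 0 0;-.4 0 0 0 0 0;-.5 0 0 0 0 0;-.5 0 0 0 0 0'; python3 -m pendant '0 0 -.5 0 0 0;0 0 -1 0 0 0;0 .8 -.4 0 0 0;0 .8 -.4 0 0 0;0 .8 -.4 0 0 0;0 .8 -.4 0 0 0' -.2
```

```text
time: 56.75
ee_pos: [0.5006, 0.1161, 0.0781]
eef_rot: [-0.115, 0.698, 0.115, 0.698]
ft_force: [0.0, 0.5, -1.0]
width: 0.0599
time: 57.25
ee_pos: [0.5006, 0.1164, 0.0782]
eef_rot: [-0.115, 0.697, 0.116, 0.698]
ft_force: [0.0, 0.8, 0.6]
width: 0.0712
time: 57.75
ee_pos: [0.5023, 0.1167, 0.2065]
eef_rot: [-0.115, 0.696, 0.116, 0.7]
ft_force: [0.0, 0.8, -1.0]
width: 0.0719
time: 58.35
ee_pos: [0.3401, 0.2749, 0.2027]
eef_rot: [-0.115, 0.698, 0.116, 0.698]
ft_force: [0.8, 0.2, -0.8]
width: 0.0366
```

```bash
python3 snap.py 10; python3 -c "
from wells import *
P=cloud('top',np.load('top10.npy'))
for n,x,y,h in [('tinL',.5,.115,.097),('tinR',.5347,.0088,.097)]:
    c,s,a=locate(P,0,(x,y),h,.05,.006); c=c+[-.001,.0015]; print(n,c.round(4),s.round(1),round(a,1),(c-C)@EX,(c-C)@EY)
print(r.read_state()['ee_pos'])
"; python3 wells.py 10
```

```text
tinL [0.5001 0.1169] [59.9 59.1] 19.2 -0.1295724558685303 0.05681656407318117
tinR [0.5354 0.0114] [60.5 59.3] 19.1 -0.12977946883392338 -0.05441877394027708
[0.3380054  0.27863296 0.20216189]
guides 1 126 [(np.float64(-0.1868), np.float64(-0.091)), (np.float64(0.0164), np.float64(0.0975))]
guides -1 119 [(np.float64(-0.1698), np.float64(-0.0907)), (np.float64(-0.0959), np.float64(-0.0175))]
front -0.2238 -0.1755 -0.1235 0.1217
```

View pics/c10.png

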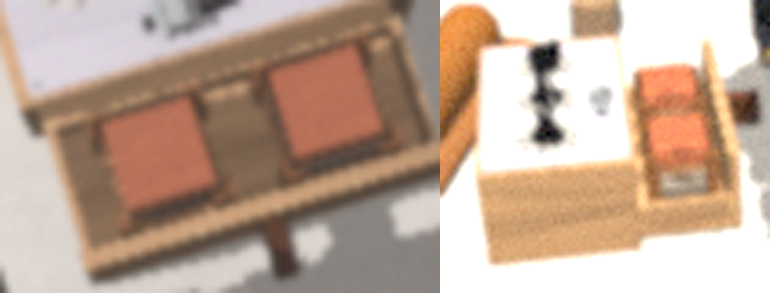

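```bash
python3 -c "
from wells import *
plan([*W(-.2185,0),.2],108.7)"
```

```text
shift [ 0.008 -1.048  0.04 ] turn [ 0.007 -0.001 -0.   ] | psi now 109.3 dpsi -0.6 j7 1.08 t 58.5
```

```bash
python3 -m pendant '0 -1 .04 .007 0 0;0 -1 .04 .007 0 0;0 -1 .04 .007 0 0;0 -1 .04 .007 0 0;0 -1 .04 .007 0 0;0 -1 .04 .007 0 0;0 -1 .04 .007 0 0'; python3 -c "
from wells import *
plan([*W(-.2185,0),.076],108.7)"
```

```text
time: 59.15
ee_pos: [0.4312, 0.0389, 0.2025]
eef_rot: [-0.111, 0.699, 0.111, 0.698]
ft_force: [0.8, 0.2, -0.6]
width: 0.0347
shift [ 0.506 -0.02   0.005] turn [-0.008 -0.    -0.   ] | psi now 108.0 dpsi 0.7 j7 1.60 t 59.1
```

```bash
python3 -m pendant '0 -.014 .005 -.004 0 0;.15 -.014 .005 -.004 0 0;.3 -.014 .005 -.004 0 0;.42 -.014 .005 -.004 0 0;.5 -.014 .005 -.004 0 0;.506 -.014 .005 -.004 0 0;.506 -.014 .005 -.004 0 0'; python3 -m pendant '0 0 0 0 0 0;0 0 0 0 0 0;0 0 0 0 0 0;0 0 0 0 0 0;0 0 0 0 0 0' -1 30;python3 -m pendant '0 0 .03 0 0 0;0 0 .07 0 0 0;0 0 .12 0 0 0;0 0 .17 0 0 0;0 0 .22 0 0 0;0 0 .27 0 0 0;0 0 .32 0 0 0;0 0 .36 0 0 0';python3 -m pendant '0 0 .03 0 0 0;0 0 .06 0 0 0;0 0 .075 0 0 0;0 0 .085 0 0 0;0 0 .085 0 0 0'; python3 -c "
from wells import *
s=r.read_state();d=s['ee_pos'][:2]-C;print(d@EX,d@EY,s['ft_force'])"
```

```text
time: 59.85
ee_pos: [0.4335, 0.0374, 0.0767]
eef_rot: [-0.115, 0.698, 0.114, 0.697]
ft_force: [-0.2, 0.2, 1.0]
width: 0.0347
time: 60.35
ee_pos: [0.4348, 0.0358, 0.0773]
eef_rot: [-0.114, 0.697, 0.113, 0.699]
ft_force: [2.0, -7.1, 1.8]
width: 0.0156
time: 61.15
ee_pos: [0.5204, 0.0643, 0.0773]
eef_rot: [-0.114, 0.697, 0.113, 0.698]
ft_force: [1.0, -5.4, 5.4]
width: 0.016
time: 61.65
ee_pos: [0.5379, 0.0701, 0.0772]
eef_rot: [-0.114, 0.699, 0.113, 0.697]
ft_force: [-11.8, -7.9, 15.9]
width: 0.0159
-0.10866363024478308 0.0003842894122294073 [-11.8461444   -7.93584063  15.89612578]
```

```bash
python3 -m pendant '0 0 0 0 0 0;0 0 0 0 0 0;0 0 0 0 0 0;-.15 0 0 0 0 0;-.3 0 0 0 0 0;-.44 0 0 0 0 0;-.44 0 0 0 0 0;-.44 0 0 0 0 0' -.2; python3 -c "
from h import *
plan([.5858,.1072,.185],108.7)"
```

```text
time: 62.45
ee_pos: [0.5395, 0.0729, 0.187]
eef_rot: [-0.114, 0.697, 0.115, 0.698]
ft_force: [-0.4, 0.3, -0.0]
width: 0.0348
shift [0.009 0.071 0.219] turn [-0.001  0.001 -0.   ] | psi now 108.6 dpsi 0.1 j7 1.82 t 62.5
```

```bash
python3 -m pendant '0 .071 .219 0 0 0;0 .071 .219 0 0 0;0 .071 .219 0 0 0;.1 .071 .219 0 0 0;.2 .071 .219 0 0 0;.26 .071 .219 0 0 0;.26 .071 .219 0 0 0'; python3 -m pendant '0 0 0 0 0 0;0 0 0 0 0 0;0 0 0 0 0 0;0 0 0 0 0 0;0 0 0 0 0 0' -1; python3 -m pendant '0 -.02 0 0 0 0;0 -.04 0 0 0 0;0 -.06 0 0 0 0;0 -.075 0 0 0 0;0 -.087 0 0 0 0;0 -.087 0 0 0 0;0 -.087 0 0 0 0'; python3 -c "
from h import *
print(r.read_state()['ft_force'])
plan([.592,.0882,.122],108.7)"
```

```text
time: 63.15
ee_pos: [0.5836, 0.1058, 0.1195]
eef_rot: [-0.114, 0.699, 0.114, 0.697]
ft_force: [-0.4, -0.1, 0.4]
width: 0.035
time: 63.65
ee_pos: [0.5858, 0.1067, 0.1223]
eef_rot: [-0.114, 0.697, 0.114, 0.698]
ft_force: [-1.5, 0.3, 5.3]
width: 0.014
time: 64.35
ee_pos: [0.5921, 0.088, 0.1223]
eef_rot: [-0.113, 0.698, 0.116, 0.698]
ft_force: [-5.4, 5.0, 8.6]
width: 0.0137
[-5.36114521  5.04111161  8.60618372]
shift [ 0.001  0.001 -0.   ] turn [-0.001  0.    -0.002] | psi now 108.6 dpsi 0.1 j7 1.91 t 64.3
```

```bash
python3 -m pendant '0 0 0 0 0 0;0 0 0 0 0 0;0 0 0 0 0 0;-.12 0 0 0 0 0;-.26 0 0 0 0 0;-.26 0 0 0 0 0;-.26 0 0 0 0 0' -.2; python3 -c "
from h import *
plan([.6471,.1065,.185],36.7)"
```

```text
time: 65.05
ee_pos: [0.5927, 0.0858, 0.1869]
eef_rot: [-0.114, 0.697, 0.114, 0.698]
ft_force: [-0.3, 0.8, -0.6]
width: 0.0347
shift [0.008 0.009 0.233] turn [ 0.836  0.001 -0.001] | psi now 108.5 dpsi -71.8 j7 1.88 t 65.0
```

```bash
python3 -m pendant '0 .009 .233 .1 0 0;0 .009 .233 .2 0 0;0 .009 .233 .3 0 0;0 .009 .233 .4 0 0;0 .009 .233 .5 0 0;0 .009 .233 .6 0 0;0 .009 .233 .7 0 0;0 .009 .233 .8 0 0';python3 -m pendant '0 0 0 .036 0 0;0 0 0 .036 0 0;0 0 0 .036 0 0'; python3 -c "
from h import *
plan([.6471,.1065,.1245],36.7)"
```

```text
time: 65.85
ee_pos: [0.6462, 0.1064, 0.185]
eef_rot: [0.302, 0.64, -0.303, 0.639]
ft_force: [-0.4, -0.1, -0.7]
width: 0.0351
time: 66.15
ee_pos: [0.6464, 0.1065, 0.1856]
eef_rot: [0.316, 0.633, -0.317, 0.632]
ft_force: [0.1, 0.6, -0.1]
width: 0.0349
shift [0.244 0.002 0.002] turn [ 0.001 -0.     0.001] | psi now 36.8 dpsi -0.1 j7 0.76 t 66.2
```

```bash
python3 -m pendant '.12 .002 .002 0 0 0;.243 .002 .002 0 0 0;.243 .002 .002 0 0 0;.243 .002 .002 0 0 0'; python3 -m pendant '0 0 0 0 0 0;0 0 0 0 0 0;0 0 0 0 0 0;0 0 0 0 0 0;0 0 0 0 0 0' -1; python3 -m pendant '0 0 0 -.1 0 0;0 0 0 -.2 0 0;0 0 0 -.3 0 0;0 0 0 -.4 0 0;0 0 0 -.5 0 0;0 0 0 -.6 0 0;0 0 0 -.7 0 0;0 0 0 -.8 0 0'; python3 -m pendant '0 0 0 -.038 0 0;0 0 0 -.038 0 0;0 0 0 -.038 0 0'; python3 -m pendant '0 0 0 0 0 0;0 0 0 0 0 0;0 0 0 0 0 0;-.12 0 0 0 0 0;-.26 0 0 0 0 0;-.26 0 0 0 0 0;-.26 0 0 0 0 0' -.2;python3 -m pendant '-.3 .3 -.5 0 0 0;-.3 .5 -.8 0 0 0;-.3 .8 -.8 0 0 0;-.3 .9 -.8 0 0 0;-.3 .9 -.8 0 0 0;-.3 .9 -.8 0 0 0;-.3 .9 -.8 0 0 0;-.3 .9 -.8 0 0 0'; python3 snap.py 11; python3 wells.py 11 2>/dev/null; python3 - <<'E'
from wells import *
P=cloud('top',np.load('top11.npy'))
m=((P[...,2]>.130)&(P[...,2]<.16)&(P[...,0]>.5)&(abs(P[...,1]-.09)<.15)).astype(np.uint8)
n,l,st,ce=cv2.connectedComponentsWithStats(m)
for k in range(1,n):
    if st[k,4]>8: q=P[l==k]; print(ce[k].round(1),cv2.minAreaRect((q[:,:2]*1000).astype(np.float32)))
d=P[...,:2]-C; lx,ly=d@EX,d@EY
q=(abs(ly)<.006)&(P[...,2]>.085)&(P[...,2]<.11)&(lx<-.085); print("fin tip",lx[q].min())
E
```

```text
time: 66.55
ee_pos: [0.6473, 0.1063, 0.1262]
eef_rot: [0.317, 0.632, -0.317, 0.632]
ft_force: [0.2, -0.3, -0.4]
width: 0.0351
time: 67.05
ee_pos: [0.6472, 0.1062, 0.1263]
eef_rot: [0.317, 0.632, -0.317, 0.632]
ft_force: [-4.8, -1.5, 5.8]
width: 0.0115
time: 67.85
ee_pos: [0.6473, 0.1065, 0.1263]
eef_rot: [-0.097, 0.701, 0.097, 0.7]
ft_force: [-3.3, -0.3, 3.9]
width: 0.0117
time: 68.15
ee_pos: [0.6473, 0.1065, 0.1263]
eef_rot: [-0.114, 0.698, 0.115, 0.698]
ft_force: [-4.9, -0.3, 6.9]
width: 0.0114
time: 68.85
ee_pos: [0.648, 0.1066, 0.1913]
eef_rot: [-0.115, 0.697, 0.115, 0.698]
ft_force: [-0.6, -0.1, -0.5]
width: 0.0346
time: 69.65
ee_pos: [0.3834, 0.2577, 0.2653]
eef_rot: [-0.117, 0.698, 0.117, 0.697]
ft_force: [0.6, 0.1, 0.4]
width: 0.0346
guides 1 6 [(np.float64(-0.1185), np.float64(-0.0854)), (np.float64(0.0003), np.float64(0.007))]
guides -1 3 [(np.float64(-0.1175), np.float64(-0.0998)), (np.float64(-0.0089), np.float64(-0.0036))]
[334.4 119.5] ((669.4335327148438, 33.676734924316406), (40.23250198364258, 13.942140579223633), 51.67970657348633)
[311.2 126.7] ((645.9577026367188, 104.87628173828125), (39.5162353515625, 11.777198791503906), 18.73599624633789)
[288.1 133.3] ((624.873779296875, 174.03048706054688), (13.132699012756348, 39.24976348876953), 37.961944580078125)
[316.7 144.1] ((592.9313354492188, 87.5882568359375), (24.240379333496094, 13.24404525756836), 16.682113647460938)
fin tip -0.11886244591592945
```

View pics/top11.png

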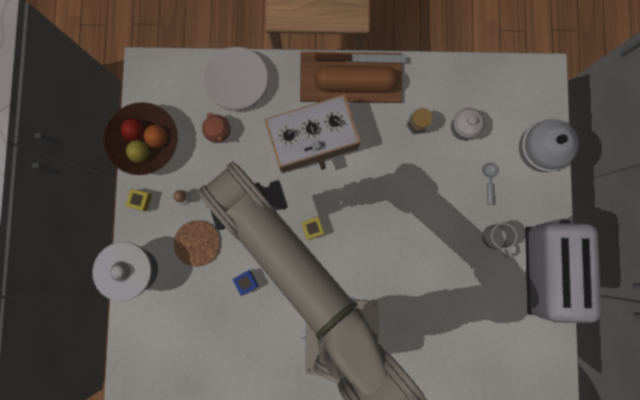

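The final view shows the locker shut at (313,133), with the bolt grip at its home position (317,144) and the middle dial turned. There are no crocks, pads or tins left on the table. The sugar bowl, jar, bell, mug and spoon are where they started, and the gripper touches nothing.

```bash
python3 -c "
from bench import close_job
print(close_job())"
```

```text
the job is handed in; nothing more can be done
None
```

The job is done and handed in at about 70 s. I set the dials to 2-7-4, drew the bolt and pulled the drawer out 115 mm. A crock, a cork pad and a sugar tin went into each well. Then I pushed the drawer shut, slid the bolt home and turned the middle dial from 7 to 5.

**Last checks:**
- **Before shutting:** both tins lay square, with their tops at about the 97 mm a full stack should reach, at ±56 mm (within 2 mm) across the drawer.
- **After shutting:** the drawer pull and the bolt grip were back within about 1 mm of their starting positions. The middle dial's bar measured at number 5, and the other breakfast things were where they stood.

**What did not go smoothly:**
- **Contact force:** while setting each crock down, the gripper touched something when its tip was about 34 mm above the table. I don't know what it touched. The vertical force read up to about 41 N on the first crock (about 49 N with sideways force) and 17 N on the second. If the gripper body rather than the fingers was touching, the first may have passed the 40 N limit.
- **Drawer moved:** that contact also pushed the open drawer in by about 5 mm. I measured the wells again and used the new positions for the corks and tins.
- **Tin knocked aside:** one tin was moved a few centimetres during the run. I found it again and placed it.

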